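# Shear proof-test of a re-glued phone display

### The job

The phone with the suction pull plate lies in the deep tote under one or two parts trays: set these aside on the black rubber pad (on top of the tray already there, if there is one), lay the phone flat in the pull tester's nest with the plate's lip in the gauge's yoke, and push the keeper knob fully home. Then draw the gauge by its paddle until the broad ring on the rod stands at the mouth of the barrel, hold it there for two full seconds without ever going as far as the thin ring beyond it, let the gauge back in and pull the keeper fully out. Lay the phone flat back in the tote, stack every tray squarely on the tote, in any order, leave the tester open, and do not disturb the other things on the bench.

Things in the scene. Friction and masses are not known exactly. Their poses are not given: they have to be found in the camera images.
- tester: Fixed pull tester, aluminium base plates 10 mm thick, about 185 (x) x 230 (y) mm in all. Origin on its underside below the middle of the phone nest, z up. Gauge on its -x side (towards the robot), keeper and knob on its +y side. Tallest fixed part: the keeper's black guide, x -16 to 42, y 93 to 127 mm, top 52 mm.
- nest (a point): Middle of the nest's rubber floor, 12 mm above the tester's origin, axes as the tester's; a seated phone's origin lies here. Four low black walls (6 mm above this floor) leave 80 mm along x and 155 mm along y: 4 mm play all round a phone lying with its long side along the tester's y and its lip towards the gauge.
- balance: Spring balance: grey barrel (30 mm across, axis along tester x, 34 mm above the tester's origin, from its mouth at x -135 to x -80 mm) with a steel yoke towards the nest. Origin as the tester's at rest. It floats: a pull first slides it about 13 mm along tester -x (lightly sprung), until the yoke's bar catches the phone's lip and the phone meets the nest wall; then the gauge draws out.
- yoke (a point): Middle of the top edge of the yoke's cross bar (4 mm thick along x, its top 23 mm above the tester's origin, at rest at x -49 mm). Between this bar, the crosshead at x -75 and side arms at y -21 and +21 mm the yoke is open; the lip of a phone lowered into the nest drops into that opening, on the barrel's side of the bar. Moves with the balance.
- gauge (a joint): Draw of the gauge's plunger rod out of the barrel, m: 0 at rest, grows as the paddle is pulled along tester -x, stop at 0.050. Spring 333 N/m, goes back when let go. The steel rod (16 mm) has thin black rings at 10, 20 and 40 mm and one broad black ring (6 mm wide) at 30 mm, which stands at the barrel's mouth at 0.027 to 0.033 (10 N).
- paddle (a point): Grip point on the gauge's paddle, an upright black plate at the rod's end, 12 mm thick along tester x, 44 mm wide along y, top 92 mm above the tester's origin; the point is 20 mm below the top, at rest at x -166, y 0, z 72 mm. The rod joins it from the barrel's side, its top 42 mm above the tester's origin: grip above the rod, fingers closing along x. Moves with it.
- keeper (a joint): Keeper, a steel tongue 46 mm wide sliding along tester y, m: 0 fully home (14 mm over the phone's end, 1.5 mm above it, so that a pull cannot tip the phone), 0.024 fully out (nest free to load), grows as the knob is pulled along +y. A spring ball clicks over a ridge at mid travel (about 5 N), so it stays at either end. It starts out or nearly so.
- knob (a point): Middle of the keeper's round black knob, 34 mm across, 24 mm long, axis along tester y, 36 mm above the tester's origin (38 mm above the table); at x -4, y 161 mm from the tester's origin when home. Moves with the keeper.
- phone: Black phone 147 (x) x 72 (y) x 8 mm, 0.2 to 0.29 kg, display up, wearing a suction pull plate (84 x 44 mm, 14 to 17 mm above the phone's underside) with a square grey lifting post 16 x 16 mm in the middle, sides along x and y, top 80 mm above the underside: lift by the post. Origin: middle of the phone's underside, z up. On its +y side a tongue sticks out: see lip.
- lip (a point): On the pull plate's bent-down lip, 60 mm along the phone's +y from its origin, 10 mm up. The tongue, 30 mm wide, reaches out over the phone's long side; its lip (y 60 to 63 mm, 2 to 17 mm above the phone's underside) is what the yoke pulls: in the nest it points to the gauge, so the phone's y is the tester's -x. In the tote it starts towards the tote's +y.
- tote: Loose grey open tote, 190 (x) x 120 (y) x 90 mm high, walls and floor 4 mm, 0.7 kg; the phone lies in it, long side along its x, its origin 13 mm to -y of the middle so that the lip has room. Origin: middle of its underside, z up.
- pad: Fixed black rubber pad 215 (x) x 145 (y) x 3 mm on the mat, kept clear for setting things down. Origin: middle of its underside.
- tray1: Loose grey stacking tray, 190 (x) x 120 (y) x 45 mm, walls 4 mm, 0.2 to 0.36 kg, flat rim and underside: trays stand level on one another and on the tote. A partition 12 mm thick along x, rim-high, crosses its middle along y and is the grip: fingers go down on both sides of it (40 mm deep), closing along x. Starts on the tote. Origin: middle of its underside, z up.
- tray2: Loose grey stacking tray, 190 (x) x 120 (y) x 45 mm, walls 4 mm, 0.2 to 0.36 kg, flat rim and underside: trays stand level on one another and on the tote. A partition 12 mm thick along x, rim-high, crosses its middle along y and is the grip: fingers go down on both sides of it (40 mm deep), closing along x. Starts on tray1, or absent. Origin: middle of its underside, z up.
- tray3: Loose grey stacking tray, 190 (x) x 120 (y) x 45 mm, walls 4 mm, 0.2 to 0.36 kg, flat rim and underside: trays stand level on one another and on the tote. A partition 12 mm thick along x, rim-high, crosses its middle along y and is the grip: fingers go down on both sides of it (40 mm deep), closing along x. Starts on the pad, or absent. Origin: middle of its underside, z up.
- screwdriver: Loose screwdriver, 165 mm long, lying on the mat; not part of the job. Origin: middle of its underside.
- pliers: Loose suction-cup pliers, about 160 x 100 x 25 mm, lying on the mat; not part of the job. Origin: middle of its underside.
- battery: Loose flat phone battery 92 x 40 x 6 mm on the mat; not part of the job. Origin: middle of its underside.
- screwbox: Loose clear narrow screw box 32 x 120 x 26 mm on the mat; not part of the job. Origin: middle of its underside.
- shell: Loose opened phone shell 72 x 147 x 8 mm on the mat; not part of the job. Origin: middle of its underside.
- tweezers: Loose steel tweezers, 140 mm long, on the mat; not part of the job. Origin: middle of its underside.
- mouse: Loose black computer mouse 105 x 60 x 34 mm on the table; not part of the job. Origin: middle of its underside.
Things that resemble listed ones, but are neither listed nor needed, are in the scene too. Leave any blue look-alike of the tray3 alone.

How it is judged:
By the outcome, as a careful person would: the job done as asked, in the order asked, and still so for the second after the job is handed in, with the robot touching nothing.
Of tray2, tray3 only 1 to 2 are there at a start; the rules pass over those that are not, and their reading is None.
At some moment in a run one of tray1, tray2, tray3 may be knocked a few centimetres aside while the robot is not near it.
It also fails if it takes over 210 s, if anything falls off the work surface, if the arm or the gripper's body presses on something with over 40 N, if the wrist force passes 120 N, or if a joint passes its speed limit or range.

### The arm

A 6-joint arm with a two-finger parallel gripper is mounted at the origin on the work surface. World frame = base frame: x ahead of the robot, y to its left, z up, the work surface at z = 0. Lengths are in mm, angles in rad, forces in N, time in s.
With the tool pointing down it reaches from about 275 to 750 mm from the base axis. Payload 10.2 kg.
Tool frame: the origin (TCP) lies on the front face of the gripper's body, between the roots of the fingers; the fingertips stand 73 mm ahead of it and the grasp point (between the pads) lies 54 mm ahead of it; z points along the fingers, y is the line along which they close (so a half turn about z gives the same grasp; the last joint's range is limited). The gripper opens to 85 mm and grips with 20 to 120 N. Pads are 22 mm wide; open, the fingers measure 114 mm over their backs; the gripper's body (76 mm by 85 mm) begins 54 mm behind the grasp point. The pads swing forward as they close: fully open they stand 13 mm farther back than shut.
Start: joints at [-1.358, 0.313, 1.498, -0, 1.331, -0.223], TCP at [221.61, -475.942, 303.894] pointing down, gripper open.
Joint ranges: [-2.94, 2.94], [-0.97, 2.17], [0.19, 2.56], [-1.23, 4.37], [0.02, 3.11], [-2.88, 2.88]. Speed limits (rad/s): [2.39, 2.39, 3.01, 3.14, 3.14, 3.14].

### API

Orientations are given as a unit quaternion [w, x, y, z].
In Python, from rig import * gives the robot as it stands.
- The arm moves only by the tool step_arm, never from a script. Its argument "plan" is a list of rows, each an object with "offset": the shift along the tool's x, y, z in cm, a list of three; "rot": the turn, a rotation vector about the tool's x, y, z in degrees, a list of three; "gripper": the finger opening in cm, from 0 to 8.54. In form: [{"offset": [x, y, z], "rot": [wx, wy, wz], "gripper": gripper}, ...]. A call has 1 to 12 rows; each row is the pose to reach, as a shift and turn from the pose commanded when the call began, along the tool's axes at that moment; what a row does not reach only later rows make up. A row lasts 1/10 s, in which the tool goes at most 50 mm and 8.59 degrees, less where a joint would pass 70% of its speed; a pose out of reach is approached as far as the arm can. A call with a gripper value outside its range is refused whole. The fingers move at their own pace and stop on an object; "squeeze" is the grip in N (left out, the last holds). Time passes only in rows, so rows that repeat a pose let the fingers close. It gives the time, the measured TCP pose, the force, the opening and the grip force at its end, in the units of the state.
- sense(): the state, without advancing time (a new reading comes with each control period).
- capture(name): name is "scene" or "top" or "wrist"; returns a dict with "color" (384x512x3 uint8, red, green, blue), "depth" (384x512 float32, mm along the optical axis (not along the pixel's ray), 0 where there is no reading), "vertical_fov" (degrees; the focal length in pixels is half the picture's height over the tangent of half this angle, whatever the lens; pixels are square), "cx", "cy" (the principal point, pixels), "rvec" (rotation vector, rad) and "tvec" (3), from world to camera coordinates, as OpenCV has them; the wrist camera has in their place "mount" (4x4, takes a point from camera to tool coordinates, whose origin is the TCP and whose axes are the flange's). Camera axes: x right, y down, z forward; pixel columns grow to the right and rows downward; lengths in mm; the calibration is good to about 2 mm. A picture is of the moment at which its call begins: read the wrist's pose just before it.
- finish_job(): hands the job in; it is judged then, once.
The state is a dict: "time_s": time; "joints": joint angles; "dq": joint speeds; "tau": joint torques, N m; "eef_pos": TCP position; "ee_rot": TCP orientation; "force": force on the tool from outside, world axes, zero at the start; "wrist_torque": the same for the moment, N m; "grip_width": opening from 0.0 (shut) to 1.0 (fully open); "grip_force": force on a finger pad.
Only numpy, scipy, OpenCV 4.12 (cv2) and the standard library are available. Lean on these libraries where they do the work, as an engineer would, in place of code of your own. Each camera call takes 0.05 s, during which the arm holds its last target. There are 200 camera calls.

## Working session

There is one attempt and no reset: what is moved stays moved. The work goes in short steps, Python scripts to look and compute and a tool call to move; the robot and the scene stay as the last step left them, time stands still between calls to the robot, and variables do not carry over. Pictures are saved under pics/ and viewed, at most 14 in all, crops included, and the job is handed in when it is done.

Besides the shell and the picture viewer there is one more tool, called after "Call:" as name(argument=value, ...) on one line, values as JSON. step_arm: Moves the arm, as the interface text tells. Its arguments: {"type":"object","properties":{"plan":{"type":"array"},"squeeze":{"type":"number"}},"required":["plan"]}

```bash
ls; mkdir -p pics
cat > h.py <<'E'
from rig import *
import numpy as np, cv2
from scipy.spatial.transform import Rotation as R
def cam(n):
    s=sense(); c=capture(n); h=c['color'].shape[0]
    c['f']=h/2/np.tan(np.radians(c['vertical_fov'])/2)
    if 'mount' in c:
        q=s['ee_rot']; T=np.eye(4); T[:3,:3]=R.from_quat([q[1],q[2],q[3],q[0]]).as_matrix(); T[:3,3]=s['eef_pos']
        c['T']=T@np.array(c['mount'])
    else:
        M=np.eye(4); M[:3,:3]=R.from_rotvec(np.array(c['rvec']).ravel()).as_matrix(); M[:3,3]=np.array(c['tvec']).ravel(); c['T']=np.linalg.inv(M)
    return c
def ray(c,u,v):
    d=np.array([(u-c['cx'])/c['f'],(v-c['cy'])/c['f'],1.]); return c['T'][:3,3],c['T'][:3,:3]@d
def onz(c,u,v,z):
    o,d=ray(c,u,v); return o+d*(z-o[2])/d[2]
def cloud(c):
    h,w=c['depth'].shape; u,v=np.meshgrid(np.arange(w),np.arange(h)); z=c['depth']
    P=np.stack([(u-c['cx'])/c['f']*z,(v-c['cy'])/c['f']*z,z],-1)
    P=P@c['T'][:3,:3].T+c['T'][:3,3]; P[z==0]=np.nan; return P
def save(c,n,box=None,k=1):
    im=c['color'][...,::-1]
    if box: im=im[box[1]:box[3],box[0]:box[2]]
    cv2.imwrite('pics/'+n+'.png',cv2.resize(im,None,fx=k,fy=k,interpolation=cv2.INTER_CUBIC))
E
python3 - <<'E'
from h import *
s=sense(); print(s)
for n in('top','scene'):
    c=cam(n); save(c,n+'0',k=1.5); np.save(n+'.npy',cloud(c)); print(n,c['f'],c['T'].round(2).tolist())
E
```

```text
pics
{'time_s': 0.0, 'joints': array([-1.35842583e+00,  3.13493844e-01,  1.49848352e+00,  7.99114104e-06,
        1.33097655e+00, -2.23400535e-01]), 'dq': array([-0.00111662,  0.00129214, -0.0009371 , -0.00095349, -0.00072356,
        0.00086818]), 'tau': array([ 2.07819205e-03, -4.12258565e+01, -2.59740615e+01, -9.30058036e-05,
        4.13689879e-03, -4.81699067e-05]), 'eef_pos': array([ 221.56061275, -475.76950284,  303.29509241]), 'ee_rot': array([-6.80598198e-04,  9.76356690e-01,  2.16164638e-01,  7.63418229e-06]), 'force': array([-0.27991928, -0.66686771,  0.24050515]), 'wrist_torque': array([-0.01475224,  0.03490061, -0.04907345]), 'grip_force': 0.0, 'grip_width': 1.0035542358505336}
top 449.8003397725397 [[0.0, -1.0, 0.09, 350.57], [-1.0, 0.0, 0.01, -88.86], [-0.01, -0.09, -1.0, 1603.03], [0.0, 0.0, 0.0, 1.0]]
scene 480.3480794896557 [[-0.02, 0.75, -0.66, 1375.13], [1.0, 0.01, -0.02, -38.15], [-0.0, -0.66, -0.75, 1138.93], [0.0, 0.0, 0.0, 1.0]]
```

View pics/top0.png

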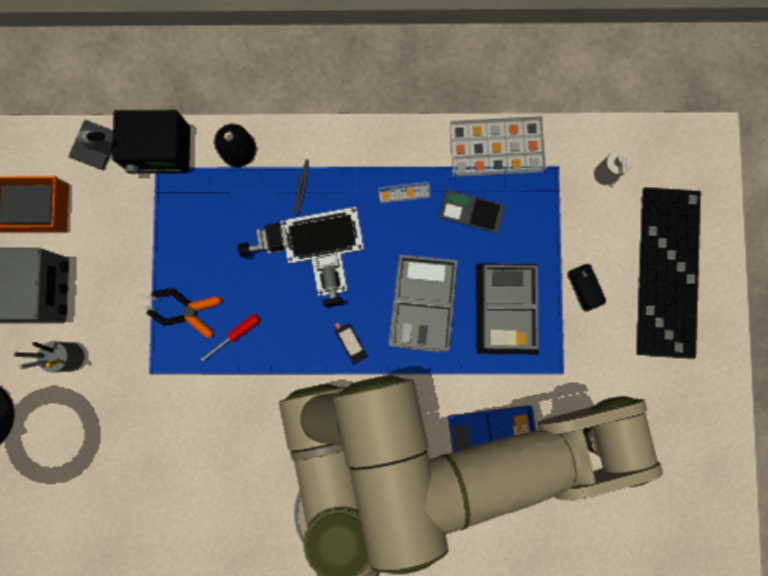

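View pics/scene0.png

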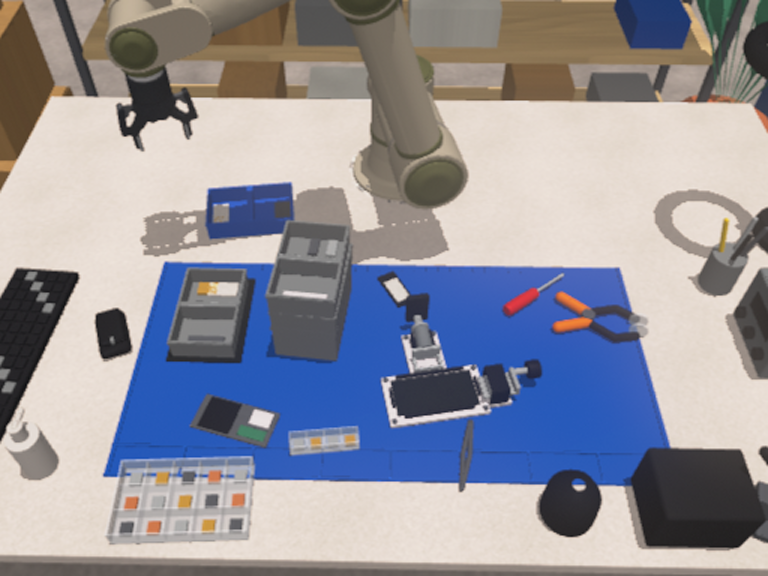

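The top view shows the tester at about (322,235), the tray stack on the tote at (423,303), the pad with a tray at (508,308), and a blue look-alike at (490,428). In the scene view the stack is at (312,285). Next I fit rectangles from the depth.

Run:
```python
from h import *
P=np.load('top.npy'); Q=np.load('scene.npy')
def rect(n,P,m):
    p=P[m][:,:2].astype(np.float32); r=cv2.minAreaRect(p); print(n,len(p),[np.round(x,1) for x in r])
y=P[...,1];x=P[...,0];z=P[...,2]
reg=lambda a,b,c,d:(x>a)&(x<b)&(y>c)&(y<d)
st=reg(180,480,-300,-100); print('stack z hist',np.histogram(z[st],bins=np.arange(0,240,10)))
zt=np.nanpercentile(z[st],99); print(zt); rect('stack',P,st&(z>zt-6))
pd=reg(180,480,-480,-285); print(np.histogram(z[pd],bins=np.arange(-5,120,5)))
zt=np.nanpercentile(z[pd&(z<130)],98); print(zt); rect('padtray',P,pd&(z>zt-6)&(z<zt+8))
te=reg(300,520,-60,220)
print(np.histogram(z[te],bins=np.arange(-5,100,5)))
rect('base',P,te&(z>8)&(z<25)); rect('tall',P,te&(z>30)); 
for a in(30,45,60,80):
    m=(te&(z>a)); 
    n,l,s,cc=cv2.connectedComponentsWithStats(m.astype(np.uint8))
    for i in range(1,n):
        if s[i,4]>8: print(a,s[i,4],P[l==i].mean(0).round(1),P[l==i].min(0).round(),P[l==i].max(0).round())
```

```text
stack z hist (array([2016,  140,    5,    8,   46,    4,    0,    0,   13,   24,    0,
          0,    1,  220,  666,   58,   20,   74,  242,    7,    0,    0,
          0]), array([  0,  10,  20,  30,  40,  50,  60,  70,  80,  90, 100, 110, 120,
       130, 140, 150, 160, 170, 180, 190, 200, 210, 220, 230]))
677.8387063156662
stack 469 [array([ 249. , -114.3]), array([ 26.5, 137.8]), np.float64(89.9)]
(array([ 674, 1489, 1147,  469,  203,   58,   26,   32,   41,   82,  175,
        137,   30,    1,    0,    0,    0,    0,    0,    0,    0,    0,
          0,    0]), array([ -5,   0,   5,  10,  15,  20,  25,  30,  35,  40,  45,  50,  55,
        60,  65,  70,  75,  80,  85,  90,  95, 100, 105, 110, 115]))
52.15492398679989
padtray 306 [array([ 330.7, -364.7]), array([143.5, 302.6]), np.float64(86.6)]
(array([ 806, 2183, 1313,  286,   31,    8,    8,    8,    6,   23,    8,
          8,    7,    3,    2,    1,    3,    0,    5,   25]), array([-5,  0,  5, 10, 15, 20, 25, 30, 35, 40, 45, 50, 55, 60, 65, 70, 75,
       80, 85, 90, 95]))
base 667 [array([410.3,  80.7]), array([217.1, 277.2]), np.float64(0.7)]
tall 265 [array([379.,  78.]), array([244.2, 212.6]), np.float64(21.7)]
30 112 [493.1  30.4  68.8] [475.   7.  34.] [520.  54. 104.]
30 140 [309.3 -45.3 656.1] [300. -60. 606.] [322. -19. 682.]
45 18 [513.6  36.1  52.2] [503.  25.  45.] [520.  50.  61.]
45 63 [483.1  28.2  87.1] [475.   7.  46.] [496.  49. 104.]
45 140 [309.3 -45.3 656.1] [300. -60. 606.] [322. -19. 682.]
60 56 [483.3  28.6  91.2] [475.   8.  63.] [492.  49. 104.]
60 140 [309.3 -45.3 656.1] [300. -60. 606.] [322. -19. 682.]
80 49 [483.9  29.   94. ] [475.   8.  86.] [492.  49. 104.]
80 140 [309.3 -45.3 656.1] [300. -60. 606.] [322. -19. 682.]
```

```bash
cat > m.py <<'E'
from h import *
P=np.load('top.npy')
y=P[...,1];x=P[...,0];z=P[...,2]
reg=lambda a,b,c,d:(x>a)&(x<b)&(y>c)&(y<d)
def rect(n,m):
    p=P[m][:,:2].astype(np.float32); r=cv2.minAreaRect(p); print(n,len(p),[np.round(v,1) for v in r])
for n,r in(('stack',(330,580,-270,-85)),('pad',(330,580,-480,-290))):
    m=reg(*r); zz=z[m]; zz=zz[zz<300]; print(n,np.histogram(zz,bins=np.arange(0,240,10))[0])
    zt=np.percentile(zz[zz>30],90); print(zt); rect(n,m&(z>zt-8)&(z<zt+12))
te=reg(440,720,-40,250)
print(np.histogram(z[te],bins=np.arange(0,110,5))[0])
rect('tester>8',te&(z>9)&(z<110))
for a in(32,45,60,80):
    m=(te&(z>a)&(z<130)); 
    n,l,s,cc=cv2.connectedComponentsWithStats(m.astype(np.uint8))
    for i in range(1,n):
        if s[i,4]>8: print(a,s[i,4],P[l==i].mean(0).round(1),P[l==i].min(0).round(),P[l==i].max(0).round())
# dark nest floor
im=cv2.cvtColor(cv2.imread('pics/top0.png'),cv2.COLOR_BGR2GRAY)
crop=im[205:270,280:365]; print(im[235,320])
m=np.zeros_like(im); m[205:270,280:366]=(im[205:270,280:366]<60)
n,l,s,cc=cv2.connectedComponentsWithStats(m); i=1+s[1:,4].argmax(); 
pts=np.argwhere(l==i)[:,::-1].astype(np.float32); r=cv2.minAreaRect(pts); print(r,r[0][0]/1.5,r[0][1]/1.5)
c=cam('top'); print('nest',onz(c,r[0][0]/1.5,r[0][1]/1.5,18))
b=cv2.boxPoints(r); w=np.array([onz(c,u/1.5,v/1.5,18) for u,v in b]); print(w.round(1)); e=w-np.roll(w,1,0); print(np.degrees(np.arctan2(e[:,1],e[:,0])).round(1),np.linalg.norm(e,axis=1).round())
E
python3 m.py
```

```text
stack [1081   56    0    0    2    1    0    0   13   24    0    0    2  369
 1294  174   44  128  383    8    0    0    0]
182.57302026604827
stack 494 [array([ 473.1, -172.7]), array([123.3, 193.4]), np.float64(84.3)]
pad [1852 1003  131   75  227  202    1    0    0    0    0    0    0    0
    0    0    0    0    0    0    0    0    0]
54.8008112222392
pad 316 [array([ 473.4, -380. ]), array([122.6, 191. ]), np.float64(90.0)]
[1850 1265  829  630  218   88   77   61   88  103  164  100   19    3
    1    3    0    5   25   16    3]
tester>8 2592 [array([580.7, 105. ]), array([277.7, 289.4]), np.float64(0.2)]
32 341 [630.1 189.4  49.6] [592. 140.  32.] [668. 250.  69.]
32 289 [526.8  36.7  55.3] [475.   7.  32.] [577.  71. 104.]
45 163 [638.9 169.8  55.2] [609. 148.  47.] [668. 191.  63.]
45 17 [623.  202.9  48.1] [612. 197.  45.] [637. 209.  51.]
45 63 [608.5 236.9  52.9] [594. 215.  46.] [623. 250.  69.]
45 127 [542.5  41.2  50.9] [503.  22.  45.] [574.  71.  61.]
45 63 [483.1  28.2  87.1] [475.   7.  46.] [496.  49. 104.]
60 56 [483.3  28.6  91.2] [475.   8.  63.] [492.  49. 104.]
80 49 [483.9  29.   94. ] [475.   8.  86.] [492.  49. 104.]
16
((321.25604248046875, 235.40802001953125), (36.49263381958008, 67.43981170654297), 79.69515228271484) 214.17069498697916 156.93868001302084
nest [646.21892031  59.84217447  18.        ]
[[675.3 147.2  18. ]
 [704.  -11.3  18. ]
 [617.3 -27.1  18. ]
 [588.7 130.6  18. ]]
[  10.8  -79.7 -169.7  100.3] [ 88. 161.  88. 160.]
```

The tester sits at about (646,60) with yaw 10.3°, the paddle position agrees with that. Stack rim is at 182, so there are two trays on the tote, and one tray on the pad at (473,-380).

```bash
cat >> h.py <<'E'
def go(x,y,z,phi):
    s=sense(); q=s['ee_rot']; M=R.from_quat([q[1],q[2],q[3],q[0]]).as_matrix()
    off=M.T@(np.array([x,y,z])-s['eef_pos'])/10
    f=np.radians(phi); ty=np.array([np.cos(f),np.sin(f),0]); tz=np.array([0,0,-1.]); tx=np.cross(ty,tz)
    rv=np.degrees(R.from_matrix(M.T@np.stack([tx,ty,tz],1)).as_rotvec())
    j6=np.degrees(np.arctan2(y,x))-phi
    print('off',off.round(2),'rot',rv.round(1),'j6',round(j6,1),'pos',s['eef_pos'].round(1),'phi',round(float(np.degrees(np.arctan2(M[1,1],M[0,1]))),2),'t',round(s['time_s'],2),'F',s['force'].round(1),'gw',round(s['grip_width']*85.4,1),'gf',round(s['grip_force'],1))
E
python3 -c "
from h import *
go(473,-173,290,-5.7)"
```

```text
off [ 35.57 -16.84   1.37] rot [ -0.   -0.  -59.3] j6 -14.4 pos [ 221.6 -475.8  303.5] phi -65.03 t 0.15 F [-0.1  0.3  0.4] gw 85.8 gf 0.0
```

Call:
step_arm(plan=[{"offset":[35.6,-16.8,0.5],"rot":[0,0,-59.3],"gripper":8.5},{"offset":[35.6,-16.8,0.5],"rot":[0,0,-59.3],"gripper":8.5},{"offset":[35.6,-16.8,0.5],"rot":[0,0,-59.3],"gripper":8.5},{"offset":[35.6,-16.8,0.5],"rot":[0,0,-59.3],"gripper":8.5},{"offset":[35.6,-16.8,0.5],"rot":[0,0,-59.3],"gripper":8.5},{"offset":[35.6,-16.8,0.5],"rot":[0,0,-59.3],"gripper":8.5},{"offset":[35.6,-16.8,0.5],"rot":[0,0,-59.3],"gripper":8.5},{"offset":[35.6,-16.8,0.5],"rot":[0,0,-59.3],"gripper":8.5},{"offset":[35.6,-16.8,0.5],"rot":[0,0,-59.3],"gripper":8.5},{"offset":[35.6,-16.8,0.5],"rot":[0,0,-59.3],"gripper":8.5},{"offset":[35.6,-16.8,0.5],"rot":[0,0,-59.3],"gripper":8.5},{"offset":[35.6,-16.8,0.5],"rot":[0,0,-59.3],"gripper":8.5}])

```text
time_s: 1.35
eef_pos: [472.9, -174.3, 298.9]
ee_rot: [-0.0, 0.742, 0.67, -0.0]
force: [-0.2, -0.2, 0.6]
grip_width: 0.992
grip_force: 0.0
```

```bash
python3 -c "
from h import *
go(473,-173,225,-5.7)
c=cam('wrist'); save(c,'w0',k=1.2); np.save('w.npy',cloud(c)); P=cloud(c)
z=P[...,2]; m=(z>174)&(z<192); r=cv2.minAreaRect(P[m][:,:2].astype(np.float32)); print(r, np.histogram(z[~np.isnan(z)],bins=np.arange(0,240,15))[0])
"
```

```text
off [ 0.13 -0.    7.39] rot [-0.   0.  -0.1] j6 -14.4 pos [ 472.9 -174.3  298.9] phi -5.84 t 1.35 F [-0.2 -0.2  0.6] gw 84.8 gf 0.0
((474.9311218261719, -173.28414916992188), (122.35867309570312, 194.31533813476562), 84.36820983886719) [94560  4829  1333  1584     0     0     0     0    64 31861  3933  4740
 10185     0     0]
```

Call:
step_arm(plan=[{"offset":[0.1,0.2,4],"rot":[0,0,0],"gripper":8.5},{"offset":[0.1,0.2,7.9],"rot":[0,0,0],"gripper":8.5},{"offset":[0.1,0.2,7.9],"rot":[0,0,0],"gripper":8.5},{"offset":[0.1,0.2,7.9],"rot":[0,0,0],"gripper":8.5},{"offset":[0.1,0.2,7.9],"rot":[0,0,0],"gripper":1},{"offset":[0.1,0.2,7.9],"rot":[0,0,0],"gripper":1},{"offset":[0.1,0.2,7.9],"rot":[0,0,0],"gripper":1},{"offset":[0.1,0.2,7.9],"rot":[0,0,0],"gripper":1},{"offset":[0.1,0.2,7.9],"rot":[0,0,0],"gripper":1},{"offset":[0.1,0.2,7.9],"rot":[0,0,0],"gripper":1},{"offset":[0.1,0.2,7.9],"rot":[0,0,0],"gripper":1},{"offset":[0.1,0.2,7.9],"rot":[0,0,0],"gripper":1}], squeeze=60)

```text
time_s: 2.6
eef_pos: [475.6, -172.6, 220.3]
ee_rot: [0.0, 0.742, 0.671, -0.0]
force: [-2.2, 0.0, 6.2]
grip_width: 0.128
grip_force: 58.8
```

```bash
python3 -c "
from h import *
go(473.4,-380,260,0)
c=cam('top'); P=cloud(c); m=(P[...,0]>330)&(P[...,0]<580)&(P[...,1]>-480)&(P[...,1]<-270)&(P[...,2]>45)&(P[...,2]<58)
print(cv2.minAreaRect(P[m][:,:2].astype(np.float32)))
im=c['color'][...,::-1][160:260,300:380]; cv2.imwrite('pics/pad.png',cv2.resize(im,None,fx=6,fy=6,interpolation=cv2.INTER_CUBIC))
"
```

```text
off [-20.66   1.85  -3.96] rot [ 0.   0.  -5.7] j6 -38.8 pos [ 475.6 -172.6  220.3] phi -5.72 t 2.6 F [-2.2  0.   6.2] gw 10.9 gf 58.8
((473.525634765625, -379.94873046875), (123.31798553466797, 191.1253204345703), 89.95262908935547)
```

Call:
step_arm(plan=[{"offset":[0,0,-1.5],"rot":[0,0,0],"gripper":1},{"offset":[0,0,-4],"rot":[0,0,0],"gripper":1},{"offset":[-4,0.4,-4],"rot":[0,0,-1],"gripper":1},{"offset":[-8,0.7,-4],"rot":[0,0,-2.2],"gripper":1},{"offset":[-12,1.1,-4],"rot":[0,0,-3.4],"gripper":1},{"offset":[-16,1.4,-4],"rot":[0,0,-4.6],"gripper":1},{"offset":[-20,1.8,-4],"rot":[0,0,-5.7],"gripper":1},{"offset":[-20.65,1.85,-4],"rot":[0,0,-5.7],"gripper":1},{"offset":[-20.65,1.85,-4],"rot":[0,0,-5.7],"gripper":1},{"offset":[-20.65,1.85,-4],"rot":[0,0,-5.7],"gripper":1},{"offset":[-20.65,1.85,-4],"rot":[0,0,-5.7],"gripper":1}])

```text
time_s: 3.75
eef_pos: [473.6, -378.7, 259.9]
ee_rot: [-0.0, 0.707, 0.707, 0.0]
force: [-0.1, 0.3, -1.9]
grip_width: 0.131
grip_force: 58.7
```

```bash
python3 -c "
from h import *
go(473.5,-380,134,0)
c=cam('top'); save(c,'t1',(260,130,400,250),5)"
```

```text
off [-1.400e-01 -1.000e-02  1.259e+01] rot [-0. -0.  0.] j6 -38.7 pos [ 473.6 -378.7  259.9] phi 0.04 t 3.75 F [-0.1  0.3 -1.9] gw 11.1 gf 58.7
```

View pics/t1.png

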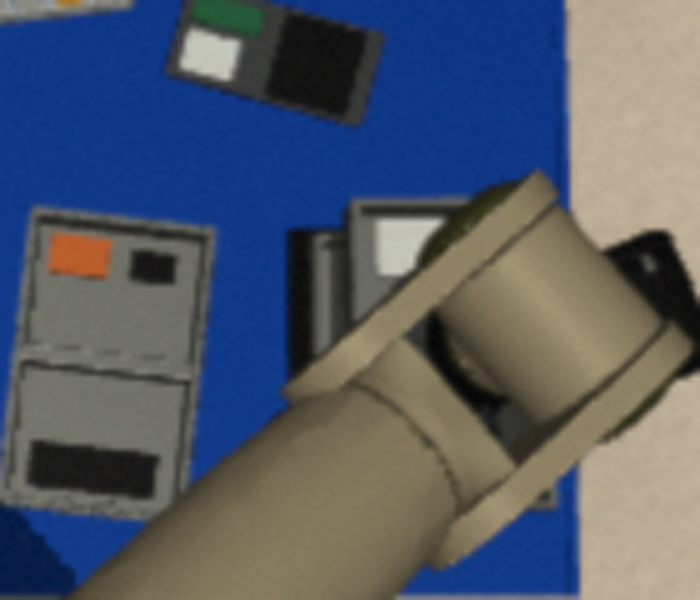

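Tray 2 is held over the pad and tray 1 still stands on the tote at (110,360) in the crop. I lower it now.

Call:
step_arm(plan=[{"offset":[-0.15,0,4],"rot":[0,0,0],"gripper":1},{"offset":[-0.15,0,8],"rot":[0,0,0],"gripper":1},{"offset":[-0.15,0,10.5],"rot":[0,0,0],"gripper":1},{"offset":[-0.15,0,11.8],"rot":[0,0,0],"gripper":1},{"offset":[-0.15,0,12.4],"rot":[0,0,0],"gripper":1},{"offset":[-0.15,0,12.7],"rot":[0,0,0],"gripper":1},{"offset":[-0.15,0,12.7],"rot":[0,0,0],"gripper":1}])

```text
time_s: 4.5
eef_pos: [473.6, -381.6, 133.9]
ee_rot: [0.001, 0.707, 0.707, -0.0]
force: [-0.6, -0.6, -1.7]
grip_width: 0.131
grip_force: 58.7
```

Call:
step_arm(plan=[{"offset":[0,0,0],"rot":[0,0,0],"gripper":5},{"offset":[0,0,0],"rot":[0,0,0],"gripper":6},{"offset":[0,0,0],"rot":[0,0,0],"gripper":8.5},{"offset":[0,0,0],"rot":[0,0,0],"gripper":8.5},{"offset":[0,0,-4],"rot":[0,0,0],"gripper":8.5},{"offset":[0,0,-9],"rot":[0,0,0],"gripper":8.5},{"offset":[0,0,-12],"rot":[0,0,0],"gripper":8.5},{"offset":[0,0,-12],"rot":[0,0,0],"gripper":8.5}])

```text
time_s: 5.3
eef_pos: [474.1, -382.3, 257.9]
ee_rot: [0.004, 0.707, 0.707, -0.0]
force: [-0.6, 0.1, 0.5]
grip_width: 0.995
grip_force: 0.0
```

```bash
python3 -c "
from h import *
go(475,-173,254,-5.6)
P=cloud(cam('wrist')); z=P[...,2]; m=(z>88)&(z<103); print(cv2.minAreaRect(P[m][:,:2].astype(np.float32)))
c=cam('top'); P=cloud(c); m=(P[...,0]>330)&(P[...,0]<580)&(P[...,1]>-270)&(P[...,1]<-80)&(P[...,2]>130)&(P[...,2]<147)
print(m.sum(),cv2.minAreaRect(P[m][:,:2].astype(np.float32)))
"
```

```text
off [20.93  0.08  0.25] rot [0.3 0.4 5.6] j6 -14.4 pos [ 474.1 -382.3  257.9] phi -0.02 t 5.3 F [-0.6  0.1  0.5] gw 85.0 gf 0.0
((474.7301940917969, -383.49072265625), (124.06844329833984, 194.0194549560547), 89.9530258178711)
448 ((474.70135498046875, -170.33782958984375), (123.07427978515625, 193.2181854248047), 82.99630737304688)
```

Call:
step_arm(plan=[{"offset":[5,0,0.3],"rot":[0,0,1.4],"gripper":8.5},{"offset":[10,0,0.3],"rot":[0,0,2.8],"gripper":8.5},{"offset":[15,0,0.3],"rot":[0.2,0.2,4.2],"gripper":8.5},{"offset":[20,0,0.3],"rot":[0.3,0.3,5.6],"gripper":8.5},{"offset":[21,0.1,0.3],"rot":[0.3,0.4,6],"gripper":8.5},{"offset":[21,0.1,0.3],"rot":[0.3,0.4,6],"gripper":8.5},{"offset":[21,0.1,0.3],"rot":[0.3,0.4,6],"gripper":8.5},{"offset":[21,0.1,0.3],"rot":[0.3,0.4,6],"gripper":8.5}])

```text
time_s: 6.2
eef_pos: [474.3, -172.7, 249.4]
ee_rot: [-0.005, 0.744, 0.668, 0.0]
force: [-0.6, 0.0, -0.5]
grip_width: 0.991
grip_force: 0.0
```

```bash
python3 -c "
from h import *
P=cloud(cam('wrist')); z=P[...,2]; m=(z>130)&(z<147); r=cv2.minAreaRect(P[m][:,:2].astype(np.float32)); print(r)
go(*r[0],175,r[2]-90)
"
```

```text
((476.5418701171875, -171.69180297851562), (123.61478424072266, 194.32632446289062), 83.00650024414062)
off [0.07 0.26 7.44] rot [-0.4 -0.4  0.9] j6 -12.8 pos [ 474.3 -172.7  249.4] phi -6.12 t 6.25 F [-1.1 -0.  -0.2] gw 85.1 gf 0.0
```

Call:
step_arm(plan=[{"offset":[0.1,0.2,4],"rot":[-0.4,-0.4,0.9],"gripper":8.5},{"offset":[0.1,0.2,7.4],"rot":[-0.4,-0.4,0.9],"gripper":8.5},{"offset":[0.1,0.2,7.4],"rot":[-0.4,-0.4,0.9],"gripper":8.5},{"offset":[0.1,0.2,7.4],"rot":[-0.4,-0.4,0.9],"gripper":8.5},{"offset":[0.1,0.2,7.4],"rot":[-0.4,-0.4,0.9],"gripper":1},{"offset":[0.1,0.2,7.4],"rot":[-0.4,-0.4,0.9],"gripper":1},{"offset":[0.1,0.2,7.4],"rot":[-0.4,-0.4,0.9],"gripper":1},{"offset":[0.1,0.2,7.4],"rot":[-0.4,-0.4,0.9],"gripper":1},{"offset":[0.1,0.2,7.4],"rot":[-0.4,-0.4,0.9],"gripper":1},{"offset":[0.1,0.2,7.4],"rot":[-0.4,-0.4,0.9],"gripper":1},{"offset":[0.1,0.2,7.4],"rot":[-0.4,-0.4,0.9],"gripper":1},{"offset":[0.1,0.2,7.4],"rot":[-0.4,-0.4,0.9],"gripper":1}])

```text
time_s: 7.45
eef_pos: [476.2, -170.1, 176.3]
ee_rot: [0.001, 0.749, 0.663, 0.0]
force: [-1.0, 0.5, 6.7]
grip_width: 0.132
grip_force: 58.2
```

```bash
python3 -c "
from h import *
c=cam('top'); P=cloud(c); m=(P[...,0]>330)&(P[...,0]<600)&(P[...,1]>-500)&(P[...,1]<-290)&(P[...,2]>88)&(P[...,2]<103)
print(m.sum(),cv2.minAreaRect(P[m][:,:2].astype(np.float32)))
go(474,-381,275,0)
"
```

```text
486 ((473.48907470703125, -381.785400390625), (124.80010986328125, 192.8530731201172), 89.85649871826172)
off [-20.97   2.34  -9.86] rot [ 0.1  0.  -6.9] j6 -38.8 pos [ 476.2 -170.1  176.3] phi -6.93 t 7.5 F [-1.   0.5  5.6] gw 11.3 gf 58.2
```

Call:
step_arm(plan=[{"offset":[0,0,-1.5],"rot":[0,0,0],"gripper":1},{"offset":[0,0,-5],"rot":[0,0,0],"gripper":1},{"offset":[-4,0.4,-5],"rot":[0,0,-1.4],"gripper":1},{"offset":[-8,0.9,-5],"rot":[0,0,-2.8],"gripper":1},{"offset":[-12,1.3,-5],"rot":[0,0,-4.2],"gripper":1},{"offset":[-16,1.8,-5],"rot":[0,0,-5.5],"gripper":1},{"offset":[-20,2.2,-5],"rot":[0,0,-6.9],"gripper":1},{"offset":[-21,2.34,-5],"rot":[0,0,-6.9],"gripper":1},{"offset":[-21,2.34,-5],"rot":[0,0,-6.9],"gripper":1},{"offset":[-21,2.34,-5],"rot":[0,0,-6.9],"gripper":1},{"offset":[-21,2.34,-5],"rot":[0,0,-6.9],"gripper":1}])

```text
time_s: 8.6
eef_pos: [474.3, -379.9, 225.9]
ee_rot: [0.0, 0.707, 0.707, 0.0]
force: [-0.4, -0.6, -3.0]
grip_width: 0.131
grip_force: 57.8
```

```bash
python3 -c "
from h import *
go(474,-382,179.5,0)
c=cam('top'); save(c,'t2',(256,140,336,240),6)"
```

```text
off [-0.21 -0.03  4.64] rot [ 0.1 -0.   0. ] j6 -38.9 pos [ 474.3 -379.9  225.9] phi 0.04 t 8.6 F [-0.4 -0.6 -3. ] gw 11.2 gf 57.8
```

View pics/t2.png

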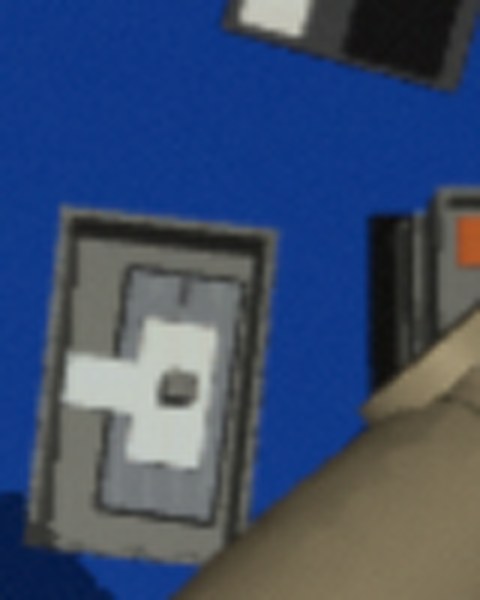

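The open tote shows the phone with its lip towards +y (left, at (85,378)) and the post at (178,388). I place the tray.

Call:
step_arm(plan=[{"offset":[-0.15,0,2.5],"rot":[0,0,0],"gripper":1},{"offset":[-0.15,0,3.9],"rot":[0,0,0],"gripper":1},{"offset":[-0.15,0,4.5],"rot":[0,0,0],"gripper":1},{"offset":[-0.15,0,4.8],"rot":[0,0,0],"gripper":1},{"offset":[-0.15,0,4.8],"rot":[0,0,0],"gripper":1}])

```text
time_s: 9.15
eef_pos: [474.3, -382.4, 179.3]
ee_rot: [0.001, 0.707, 0.707, 0.0]
force: [-2.3, 3.0, 3.9]
grip_width: 0.13
grip_force: 58.8
```

Call:
step_arm(plan=[{"offset":[0,0,0],"rot":[0,0,0],"gripper":5},{"offset":[0,0,0],"rot":[0,0,0],"gripper":6},{"offset":[0,0,0],"rot":[0,0,0],"gripper":8.5},{"offset":[0,0,0],"rot":[0,0,0],"gripper":8.5},{"offset":[0,0,-4],"rot":[0,0,0],"gripper":8.5},{"offset":[0,0,-8],"rot":[0,0,0],"gripper":8.5},{"offset":[0,0,-8],"rot":[0,0,0],"gripper":8.5}])

```text
time_s: 9.85
eef_pos: [474.9, -383.9, 263.8]
ee_rot: [0.006, 0.707, 0.707, -0.0]
force: [0.4, -0.4, 0.2]
grip_width: 0.994
grip_force: 0.0
```

```bash
python3 -c "
from h import *
P=cloud(cam('wrist')); z=P[...,2]; m=(z>132)&(z<148); r=cv2.minAreaRect(P[m][:,:2].astype(np.float32)); print('tray1',r)
c=cam('top'); P=cloud(c); a=(P[...,0]>330)&(P[...,0]<600)&(P[...,1]>-270)&(P[...,1]<-80); m=a&(P[...,2]>86)&(P[...,2]<100); r=cv2.minAreaRect(P[m][:,:2].astype(np.float32))
print('tote',m.sum(),r)
go(470,-185,259,-6)
"
```

```text
tray1 ((475.4599609375, -384.231689453125), (123.81239318847656, 194.4171142578125), 89.95552062988281)
tote 285 ((471.4487609863281, -172.57015991210938), (123.00043487548828, 192.87928771972656), 83.5328369140625)
off [19.79 -0.41 -0.09] rot [0.1 0.1 6. ] j6 -15.5 pos [ 474.  -382.9  258.4] phi -0.03 t 9.95 F [ 0.5  0.6 -0.7] gw 85.0 gf 0.0
```

Call:
step_arm(plan=[{"offset":[5,-0.1,1],"rot":[0,0,1.4],"gripper":8.5},{"offset":[10,-0.2,2],"rot":[0,0,2.8],"gripper":8.5},{"offset":[15,-0.3,2],"rot":[0,0,4.2],"gripper":8.5},{"offset":[19.8,-0.4,2],"rot":[0.1,0.1,6.3],"gripper":8.5},{"offset":[19.8,-0.4,2],"rot":[0.1,0.1,6.3],"gripper":8.5},{"offset":[19.8,-0.4,2],"rot":[0.1,0.1,6.3],"gripper":8.5},{"offset":[19.8,-0.4,2],"rot":[0.1,0.1,6.3],"gripper":8.5},{"offset":[19.8,-0.4,2],"rot":[0.1,0.1,6.3],"gripper":8.5}])

```text
time_s: 10.75
eef_pos: [469.9, -185.8, 237.4]
ee_rot: [-0.001, 0.746, 0.666, 0.0]
force: [0.7, -0.4, -0.8]
grip_width: 0.993
grip_force: 0.0
```

```bash
python3 -c "
from h import *
c=cam('wrist'); save(c,'w3',k=1.3); P=cloud(c); z=P[...,2]; 
for n,a,b in(('tote',86,100),('phone',8,19),('plate',19,26)):
  m=((z>a)&(z<b)&(abs(P[...,0]-471)<115)&(abs(P[...,1]+173)<75)); 
  if n!='tote': m&=(abs(P[...,0]-471)<82)&(P[...,1]<-135)&(P[...,1]>-235)
  print(n,m.sum(),cv2.minAreaRect(P[m][:,:2].astype(np.float32)))
m=(z>60)&(z<90)&(abs(P[...,0]-470)<40)&(abs(P[...,1]+185)<30); print('post',m.sum(),P[m].min(0),P[m].max(0),np.percentile(z[m],90)); t=m&(z>80); print(cv2.minAreaRect(P[t][:,:2].astype(np.float32)))
go(470,-185,128,-6.4)
"
```

```text
tote 7165 ((473.60357666015625, -173.4036865234375), (122.51973724365234, 192.88133239746094), 83.5804443359375)
phone 6847 ((471.05743408203125, -185.02650451660156), (99.88201141357422, 163.8545379638672), 89.9606704711914)
plate 4824 ((458.9931640625, -180.25076293945312), (97.87399291992188, 128.0614013671875), 83.23426818847656)
post 570 [ 466.45277608 -197.95715039   60.36603178] [ 483.4045943  -180.42815576   88.55917587] 87.74203773545173
((474.7129211425781, -189.16500854492188), (16.52086067199707, 15.319950103759766), 83.78611755371094)
off [6.000e-02 1.000e-02 1.095e+01] rot [-0.1 -0.1 -0. ] j6 -15.1 pos [ 469.9 -185.8  237.5] phi -6.41 t 10.8 F [ 0.1  0.1 -0.1] gw 85.0 gf 0.0
```

View pics/w3.png

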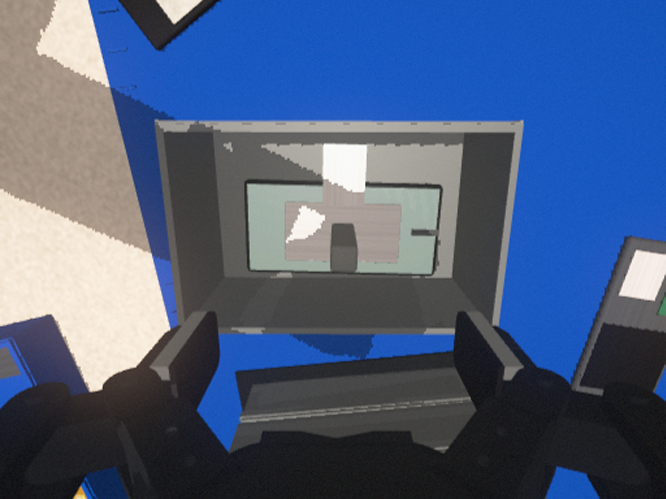

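The phone lies in the tote with its post at (343,245) and lip up. Before gripping, I take one close look at the tester, to place the nest exactly.

```bash
python3 -c "
from h import *
go(600,10,330,10.3)
c=capture('wrist'); print(np.array(c['mount']).round(2).tolist())"
```

```text
off [20.92 10.73 -9.23] rot [ -0.   -0.1 -16.7] j6 -9.3 pos [ 469.9 -185.8  237.5] phi -6.41 t 10.8 F [ 0.1  0.1 -0.1] gw 85.0 gf 0.0
[[-0.0, -0.96, -0.28, 69.19], [1.0, -0.0, 0.0, 0.89], [-0.0, -0.28, 0.96, -71.05], [0.0, 0.0, 0.0, 1.0]]
```

Call:
step_arm(plan=[{"offset":[4,1,-3],"rot":[0,0,-2],"gripper":8.5},{"offset":[31.7,8.5,-9.2],"rot":[0,0,-16.7],"gripper":8.5},{"offset":[31.7,8.5,-9.2],"rot":[0,0,-16.7],"gripper":8.5},{"offset":[31.7,8.5,-9.2],"rot":[0,0,-16.7],"gripper":8.5},{"offset":[31.7,8.5,-9.2],"rot":[0,0,-16.7],"gripper":8.5},{"offset":[31.7,8.5,-9.2],"rot":[0,0,-16.7],"gripper":8.5},{"offset":[31.7,8.5,-9.2],"rot":[0,0,-16.7],"gripper":8.5},{"offset":[31.7,8.5,-9.2],"rot":[0,0,-16.7],"gripper":8.5},{"offset":[31.7,8.5,-9.2],"rot":[0,0,-16.7],"gripper":8.5},{"offset":[31.7,8.5,-9.2],"rot":[0,0,-16.7],"gripper":8.5},{"offset":[31.7,8.5,-9.2],"rot":[0,0,-16.7],"gripper":8.5}])

```text
time_s: 11.95
eef_pos: [589.4, 119.4, 330.1]
ee_rot: [-0.001, 0.641, 0.767, 0.0]
force: [0.2, 0.3, -0.1]
grip_width: 0.997
grip_force: 0.0
```

Run:
```python
from h import *
c=cam('wrist'); save(c,'w4',k=1.5); P=cloud(c); np.savez('w4.npz',P=P,c=c['color'],T=c['T'],f=c['f'],k=[c['cx'],c['cy']]); z=P[...,2]
go(474.5,-188.5,240,-6.4)
g=c['color'].max(-1)
near=(np.hypot(P[...,0]-646,P[...,1]-60)<100)
m=(near&(g<60)&(z<28)&(z>5)).astype(np.uint8); n,l,s,cc=cv2.connectedComponentsWithStats(m); i=1+s[1:,4].argmax(); print('nest',s[i],cv2.minAreaRect(P[l==i][:,:2].astype(np.float32)))
m=(z>86)&(z<105)&(abs(P[...,0]-483)<40); print('paddle top',m.sum(),cv2.minAreaRect(P[m][:,:2].astype(np.float32)))
m=(z>25)&(z<70)&(P[...,1]>217)&(P[...,0]>580)&(P[...,0]<650); print('knob',m.sum(),cv2.minAreaRect(P[m][:,:2].astype(np.float32)),z[m].max())
```

```text
off [-28.28 -16.8    8.98] rot [-0.  -0.1 16.7] j6 -15.3 pos [589.4 119.6 330.2] phi 10.27 t 12.0 F [-0.8 -0.   0.7] gw 85.2 gf 0.0
nest [ 267  148   59  112 5960] ((648.8612060546875, 62.693748474121094), (73.27912902832031, 156.7478485107422), 10.625904083251953)
paddle top 334 ((485.90655517578125, 35.237892150878906), (11.936935424804688, 30.580556869506836), 10.467610359191895)
knob 890 ((612.7562255859375, 233.71534729003906), (33.79021453857422, 34.095123291015625), 8.86220645904541) 57.6799400543149
```

View pics/w4.png

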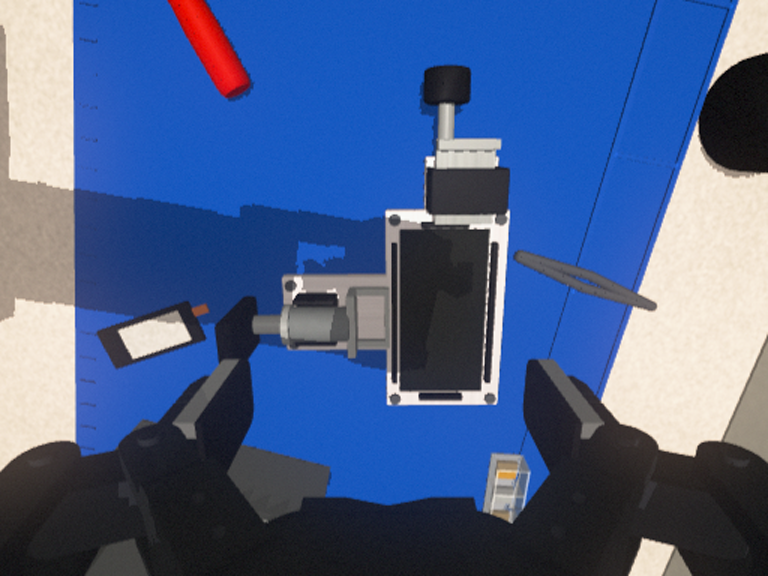

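Tester seen closely: nest floor corners at about (400,230), (490,230), (400,390), (483,390); knob (446,85), paddle (237,330), with the yoke opening at (370,320).

Run:
```python
from h import *
d=np.load('w4.npz'); c=dict(T=d['T'],f=float(d['f']),cx=d['k'][0],cy=d['k'][1])
g=d['c'].max(-1)
# floor rows profile: dark extents of floor along rows/cols in native px
for v in (170,190,210,230,250):
    r=g[v,255:345]; print(v,'dark cols',[255+int(i) for i in np.flatnonzero(np.diff((r<70).astype(int)))])
for u in (275,290,305,318):
    r=g[135:275,u]; print(u,'dark rows',[135+int(i) for i in np.flatnonzero(np.diff((r<70).astype(int)))])
sc=[(395,219),(501,219),(491,398),(394,399)]
w=np.array([onz(c,u/1.5,v/1.5,12) for u,v in sc]); print(w.round(1),w.mean(0)); 
for a,b in((0,1),(3,2),(3,0),(2,1)): e=w[b]-w[a]; print(np.linalg.norm(e).round(1),np.degrees(np.arctan2(e[1],e[0])).round(1))
```

```text
170 dark cols [260, 264, 266, 324, 326, 330]
190 dark cols [260, 264, 266, 323, 325, 329]
210 dark cols [260, 264, 266, 322, 324, 328]
230 dark cols [260, 264, 266, 321, 323, 327]
250 dark cols [260, 263, 266, 320, 322, 325]
275 dark rows [152, 259]
290 dark rows [142, 149, 150, 152, 259, 261, 265]
305 dark rows [142, 149, 150, 152, 259, 261, 265]
318 dark rows [142, 152, 259]
[[593.6 133.9  12. ]
 [681.5 149.7  12. ]
 [713.6 -16.2  12. ]
 [623.7 -33.5  12. ]] [653.08666217  58.46370052  12.        ]
89.3 10.2
91.5 10.9
170.1 100.2
169.0 100.9
```

Run:
```python
from h import *
d=np.load('w4.npz'); c=dict(T=d['T'],f=float(d['f']),cx=d['k'][0],cy=d['k'][1])
A=onz(c,266,205.5,14);B=onz(c,322.9,205.5,14);C=onz(c,297,152.5,14);D=onz(c,297,259.3,14)
Rt=R.from_euler('z',10.6,degrees=True).as_matrix()
f=lambda p:(Rt.T@(p-[648,61,0])).round(1)
print(f(A),f(B),f(C),f(D))
A=onz(c,264.4,205.5,20);B=onz(c,324.7,205.5,14);print('walls in',f(A),f(B)); A=onz(c,260.4,205.5,20);B=onz(c,328.8,205.5,20);print('walls out',f(A),f(B))
C=onz(c,297,149.7,14);D=onz(c,297,261,14);print('ends in',f(C),f(D))
C=onz(c,297,142.5,20);D=onz(c,297,265.4,12);print('ends out',f(C),f(D))
print(f(c['T'][:3,3]))
```

```text
[-36.7   2.8  14. ] [38.9  2.3 14. ] [ 2.5 73.4 14. ] [  6.8 -77.1  14. ]
walls in [-38.9   4.9  20. ] [41.3  2.3 14. ]
walls out [-44.1   4.9  20. ] [45.3  4.4 20. ]
ends in [ 2.4 77.  14. ] [  6.8 -79.7  14. ]
ends out [ 1.4 86.8 20. ] [  7.3 -87.8  12. ]
[-45.9 137.1 401.2]
```

Call:
step_arm(plan=[{"offset":[-28.3,-16.8,6.5],"rot":[0,0,16.7],"gripper":8.5},{"offset":[-28.3,-16.8,6.5],"rot":[0,0,16.7],"gripper":8.5},{"offset":[-28.3,-16.8,6.5],"rot":[0,0,16.7],"gripper":8.5},{"offset":[-28.3,-16.8,6.5],"rot":[0,0,16.7],"gripper":8.5},{"offset":[-28.3,-16.8,6.5],"rot":[0,0,16.7],"gripper":8.5},{"offset":[-28.3,-16.8,6.5],"rot":[0,0,16.7],"gripper":8.5},{"offset":[-28.3,-16.8,6.5],"rot":[0,0,16.7],"gripper":8.5},{"offset":[-28.3,-16.8,8.9],"rot":[0,0,16.7],"gripper":8.5},{"offset":[-28.3,-16.8,8.9],"rot":[0,0,16.7],"gripper":8.5},{"offset":[-28.3,-16.8,8.9],"rot":[0,0,16.7],"gripper":8.5},{"offset":[-28.3,-16.8,8.9],"rot":[0,0,16.7],"gripper":8.5}])

```text
time_s: 13.1
eef_pos: [475.6, -187.5, 242.0]
ee_rot: [0.0, 0.745, 0.667, 0.001]
force: [0.5, 0.7, -0.2]
grip_width: 0.996
grip_force: 0.0
```

Run:
```python
from h import *
P=cloud(cam('wrist')); z=P[...,2]
m=(z>78)&(z<90)&(abs(P[...,0]-472)<40)&(abs(P[...,1]+186)<30); print('post',m.sum(),cv2.minAreaRect(P[m][:,:2].astype(np.float32)))
go(474.5,-188.5,124,-6.4)
```

```text
post 455 ((474.7536315917969, -188.8784942626953), (16.034231185913086, 15.612010955810547), 83.31564331054688)
off [-0.13 -0.11 11.79] rot [ 0.1 -0.   0.1] j6 -15.3 pos [ 475.6 -187.4  241.9] phi -6.28 t 13.15 F [0.3 0.3 0.6] gw 85.0 gf 0.0
```

Call:
step_arm(plan=[{"offset":[-0.13,-0.1,5],"rot":[0,0,0.2],"gripper":8.5},{"offset":[-0.13,-0.1,9],"rot":[0,0,0.2],"gripper":8.5},{"offset":[-0.13,-0.1,11.8],"rot":[0,0,0.2],"gripper":8.5},{"offset":[-0.13,-0.1,11.8],"rot":[0,0,0.2],"gripper":8.5},{"offset":[-0.13,-0.1,11.8],"rot":[0,0,0.2],"gripper":4},{"offset":[-0.13,-0.1,11.8],"rot":[0,0,0.2],"gripper":3},{"offset":[-0.13,-0.1,11.8],"rot":[0,0,0.2],"gripper":1},{"offset":[-0.13,-0.1,11.8],"rot":[0,0,0.2],"gripper":1},{"offset":[-0.13,-0.1,11.8],"rot":[0,0,0.2],"gripper":1},{"offset":[-0.13,-0.1,11.8],"rot":[0,0,0.2],"gripper":1},{"offset":[-0.13,-0.1,11.8],"rot":[0,0,0.2],"gripper":1},{"offset":[-0.13,-0.1,11.8],"rot":[0,0,0.2],"gripper":1}])

```text
time_s: 14.35
eef_pos: [474.3, -189.0, 123.7]
ee_rot: [0.0, 0.746, 0.666, 0.0]
force: [0.0, 0.0, 7.2]
grip_width: 0.179
grip_force: 59.6
```

Call:
step_arm(plan=[{"offset":[0,0,-0.5],"rot":[0,0,0],"gripper":1},{"offset":[0,0,-2],"rot":[0,0,0],"gripper":1},{"offset":[0,0,-5],"rot":[0,0,0],"gripper":1},{"offset":[0,0,-8.5],"rot":[0,0,0],"gripper":1},{"offset":[0,0,-12],"rot":[0,0,0],"gripper":1},{"offset":[0,0,-13],"rot":[0,0,0],"gripper":1},{"offset":[0,0,-13],"rot":[0,0,0],"gripper":1},{"offset":[0,0,-13],"rot":[0,0,0],"gripper":1}])

```text
time_s: 15.15
eef_pos: [473.5, -188.7, 251.2]
ee_rot: [-0.002, 0.746, 0.666, -0.0]
force: [0.2, -0.6, -2.7]
grip_width: 0.18
grip_force: 58.8
```

Run:
```python
from h import *
c=cam('wrist'); save(c,'w5',k=1.0)
s=sense();q=s['ee_rot'];M=R.from_quat([q[1],q[2],q[3],q[0]]).as_matrix()
P=(cloud(c)-s['eef_pos'])@M   # tool frame
m=(P[...,2]>100)&(P[...,2]<140)&(abs(P[...,1])<90)&(P[...,0]>-60)&(P[...,0]<100); print(np.histogram(P[m][:,2],bins=np.arange(100,142,3)))
for a,b in((112,122),(122,134)):
  k=m&(P[...,2]>a)&(P[...,2]<b); print(k.sum(),cv2.minAreaRect(P[k][:,:2].astype(np.float32)),P[k].min(0),P[k].max(0))
go(648.7,60.2,255,100.6)
```

```text
(array([ 2014,    19, 10909,  1658,    84,     0,     0,     0,     0,
           0,     0,     0,     0]), array([100, 103, 106, 109, 112, 115, 118, 121, 124, 127, 130, 133, 136,
       139]))
84 ((48.645057678222656, 5.072902679443359), (27.86288070678711, 136.91204833984375), 0.8497205376625061) [ 33.69995399 -63.57556715 112.00189715] [ 62.44983955  73.31480673 113.91275421]Traceback (most recent call last):
  File "<stdin>", line 7, in <module>
    return umr_minimum(a, axis, None, out, keepdims, initial, where)
ValueError: zero-size array to reduction operation minimum which has no identity
```

View pics/w5.png

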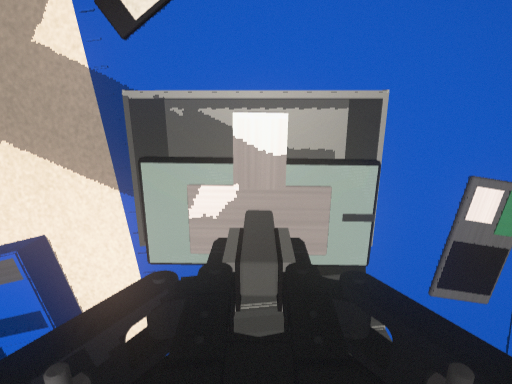

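The phone hangs level in the gripper, spanning (140,158)–(378,265). I measure its offset in the hand.

Run:
```python
from h import *
c=cam('wrist'); s=sense();q=s['ee_rot'];M=R.from_quat([q[1],q[2],q[3],q[0]]).as_matrix()
P=(cloud(c)-s['eef_pos'])@M
m=(P[...,2]>106)&(P[...,2]<116)&(abs(P[...,1])<90)&(P[...,0]>-60)&(P[...,0]<100); print(cv2.minAreaRect(P[m][:,:2].astype(np.float32)),P[m].min(0),P[m].max(0))
m=(P[...,2]>96)&(P[...,2]<105)&(P[...,0]>44)&(P[...,0]<80)&(abs(P[...,1])<40); print('tongue',P[m].min(0),P[m].max(0),P[m].mean(0))
for a in(-60,-30,30,60):
  k=(abs(P[...,1]-a)<5)&(P[...,2]>106)&(P[...,2]<116)&(P[...,0]<60); print(a,P[k][:,2].mean(),P[k][:,0].max())
go(648.7,60.2,255,100.6)
```

```text
((13.558048248291016, 0.931640625), (98.43509674072266, 146.2230682373047), 0.7568866014480591) [-36.1577719  -72.13973732 106.05984766] [ 62.80103263  73.96985039 114.50119448]
tongue [ 44.01444377 -13.1712466   97.76855251] [ 62.96868227  16.68659137 104.78332687] [53.54187787  1.65847369 99.77797155]
-60 108.44847998675009 36.607442517281875
-30 108.60983072305274 36.28101223617248
30 108.66874092165548 35.42907477732074
60 108.29072182541096 35.094873474991125
off [26.72 14.56 -0.37] rot [   0.    -0.3 -107.1] j6 -95.3 pos [ 473.6 -188.7  251.1] phi -6.53 t 15.25 F [-0.4 -0.3 -2.2] gw 15.2 gf 58.8
```

Call:
step_arm(plan=[{"offset":[2,1,-0.4],"rot":[0,0,-8.5],"gripper":1},{"offset":[5,2.5,-0.4],"rot":[0,0,-17],"gripper":1},{"offset":[8,4.2,-0.4],"rot":[0,0,-25.5],"gripper":1},{"offset":[11,6,-0.4],"rot":[0,0,-34],"gripper":1},{"offset":[14,7.6,-0.4],"rot":[0,0,-42.5],"gripper":1},{"offset":[17,9.2,-0.4],"rot":[0,0,-51],"gripper":1},{"offset":[20,10.8,-0.4],"rot":[0,0,-59.5],"gripper":1},{"offset":[22.5,12.2,-0.4],"rot":[0,0,-68],"gripper":1},{"offset":[25,13.5,-0.4],"rot":[0,0,-76.5],"gripper":1},{"offset":[26.2,14.3,-0.4],"rot":[0,0,-85],"gripper":1},{"offset":[26.7,14.5,-0.4],"rot":[0,0,-93],"gripper":1},{"offset":[26.7,14.5,-0.4],"rot":[0,0,-101],"gripper":1}])

```text
time_s: 16.45
eef_pos: [648.5, 60.7, 254.9]
ee_rot: [-0.002, -0.042, 0.999, 0.001]
force: [0.2, -0.1, -2.7]
grip_width: 0.18
grip_force: 58.9
```

Call:
step_arm(plan=[{"offset":[0,0,0],"rot":[0,0,-6],"gripper":1},{"offset":[0,0,0],"rot":[0,0,-6],"gripper":1},{"offset":[0,0,0],"rot":[0,0,-6],"gripper":1},{"offset":[0,0,0],"rot":[0,0,-6],"gripper":1}])

```text
time_s: 16.85
eef_pos: [648.4, 59.8, 256.6]
ee_rot: [-0.001, -0.09, 0.996, 0.001]
force: [-1.0, 0.1, -1.7]
grip_width: 0.179
grip_force: 58.8
```

Run:
```python
from h import *
c=cam('wrist'); save(c,'w6',k=1.3)
go(648.7,60.2,160,101.2)
```

```text
off [-0.04  0.02  9.68] rot [ 0.1 -0.  -0.8] j6 -95.9 pos [648.4  59.8 256.8] phi 100.37 t 16.9 F [ 0.4 -0.1 -1.9] gw 15.3 gf 58.8
```

View pics/w6.png

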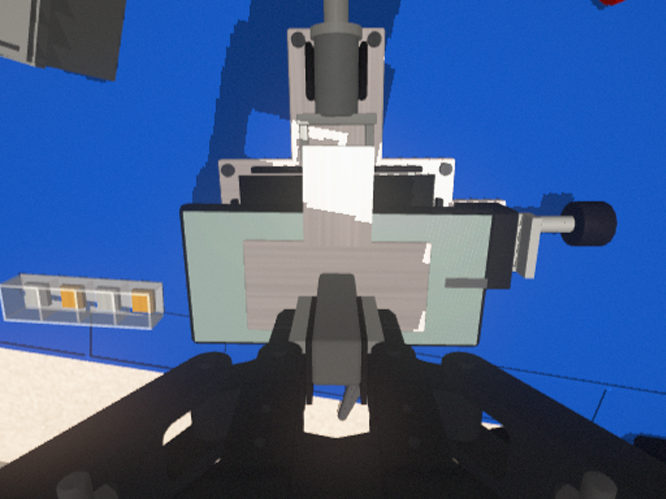

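The tongue (304–374, 150) lines up with the yoke and the base front corners at (220,168) and (453,168). I descend partway.

Call:
step_arm(plan=[{"offset":[0,0.05,4],"rot":[0,0,-0.6],"gripper":1},{"offset":[0,0.05,8],"rot":[0,0,-0.6],"gripper":1},{"offset":[0,0.05,10],"rot":[0,0,-0.6],"gripper":1},{"offset":[0,0.05,10],"rot":[0,0,-0.6],"gripper":1},{"offset":[0,0.05,10],"rot":[0,0,-0.6],"gripper":1}])

```text
time_s: 17.4
eef_pos: [648.8, 60.4, 158.1]
ee_rot: [0.001, -0.096, 0.995, 0.001]
force: [-0.5, 0.2, -0.5]
grip_width: 0.176
grip_force: 58.8
```

Run:
```python
from h import *
c=cam('wrist'); save(c,'w7',k=1.5)
go(648.7,60.2,132,101.2)
P=cloud(c); Rt=R.from_euler('z',10.6,degrees=True).as_matrix(); L=(P-[648.7,60.2,0])@Rt; z=P[...,2]
m=(z>36)&(z<44)&(abs(L[...,0])<45)&(abs(L[...,1])<85); print('phone',cv2.minAreaRect(L[m][:,:2].astype(np.float32)),L[m].min(0),L[m].max(0),)
for a in(-50,-30,30,50):
  k=(abs(L[...,1]-a)<4)&m; print(a,np.percentile(L[k][:,0],1).round(2))
```

```text
off [ 0.04 -0.01  2.69] rot [ 0.   0.2 -0.2] j6 -95.9 pos [649.1  60.4 158.9] phi 101.04 t 17.45 F [ 0.9  1.1 -1.7] gw 15.5 gf 58.8
phone ((-35.61182403564453, 55.982139587402344), (4.856255054473877, 0.0), 90.50358581542969) [-35.63316164  53.55410321  43.9273542 ] [-35.59047983  58.41017266  43.97017403]Traceback (most recent call last):
  File "<stdin>", line 7, in <module>
    return _quantile_unchecked(
        a, q, axis, out, overwrite_input, method, keepdims, weights)
    return _ureduce(a,
                    func=_quantile_ureduce_func,
    ...<5 lines>...
                    overwrite_input=overwrite_input,
                    method=method)
    r = func(a, **kwargs)
    result = _quantile(arr,
                       quantiles=q,
    ...<2 lines>...
                       out=out,
                       weights=wgt)
    slices_having_nans = np.isnan(arr[-1, ...])
                                  ~~~^^^^^^^^^
IndexError: index -1 is out of bounds for axis 0 with size 0
```

View pics/w7.png

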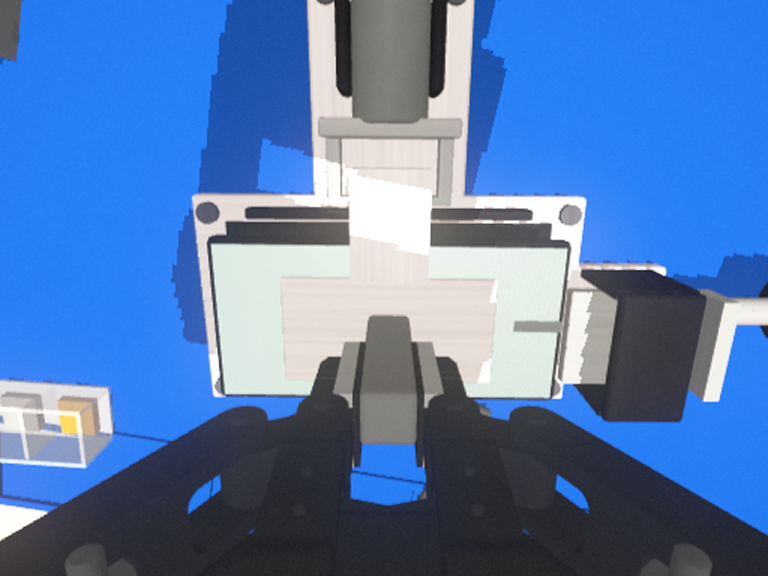

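Phone (211–571) is centred on the base (208–571) and parallel to the wall, with the lip over the yoke opening. I lower it.

Call:
step_arm(plan=[{"offset":[0.03,0,0.8],"rot":[0,0.1,0.2],"gripper":1},{"offset":[0.03,0,1.5],"rot":[0,0.1,0.2],"gripper":1},{"offset":[0.03,0,2],"rot":[0,0.1,0.2],"gripper":1},{"offset":[0.03,0,2.4],"rot":[0,0.1,0.2],"gripper":1},{"offset":[0.03,0,2.6],"rot":[0,0.1,0.2],"gripper":1},{"offset":[0.03,0,2.6],"rot":[0,0.1,0.2],"gripper":1},{"offset":[0.03,0,2.6],"rot":[0,0.1,0.2],"gripper":1}])

```text
time_s: 18.15
eef_pos: [648.1, 60.5, 131.8]
ee_rot: [-0.001, -0.095, 0.995, 0.001]
force: [-4.2, 1.2, 5.0]
grip_width: 0.175
grip_force: 59.8
```

Run:
```python
from h import *
c=cam('wrist'); save(c,'w8',k=1.5)
go(648.7,60.2,131.8,101.2)
```

```text
off [-0.05 -0.04 -0.  ] rot [ 0.1 -0.1 -0.3] j6 -95.9 pos [648.1  60.5 131.8] phi 100.87 t 18.2 F [-4.9  1.1  5.7] gw 15.0 gf 59.9
```

View pics/w8.png

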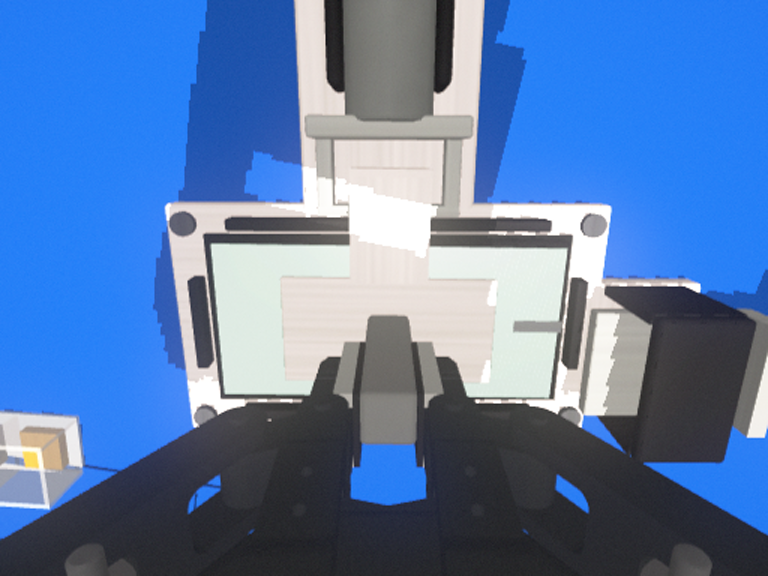

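The phone lies flat in the nest with the lip in the yoke. I release it and go to the knob.

Call:
step_arm(plan=[{"offset":[0,0,0],"rot":[0,0,0],"gripper":2.5},{"offset":[0,0,0],"rot":[0,0,0],"gripper":4},{"offset":[0,0,0],"rot":[0,0,0],"gripper":5},{"offset":[0,0,0],"rot":[0,0,0],"gripper":5},{"offset":[0,0,-4],"rot":[0,0,0],"gripper":6},{"offset":[0,0,-8],"rot":[0,0,0],"gripper":8},{"offset":[0,0,-8],"rot":[0,0,0],"gripper":8},{"offset":[0,0,-8],"rot":[0,0,0],"gripper":8}])

```text
time_s: 19.0
eef_pos: [648.3, 60.3, 211.6]
ee_rot: [-0.0, -0.095, 0.996, 0.0]
force: [0.2, -0.1, -1.0]
grip_width: 0.938
grip_force: 0.0
```

```bash
python3 -c "
from h import *
go(611,241,200,10.6)"
```

```text
off [ 0.26 18.45  1.18] rot [ 0.  -0.1 90.3] j6 10.9 pos [648.3  60.3 211.6] phi 100.87 t 19.0 F [ 0.2 -0.1 -1. ] gw 80.1 gf 0.0
```

Call:
step_arm(plan=[{"offset":[0,4,0],"rot":[0,0,8.5],"gripper":8},{"offset":[0,8,0],"rot":[0,0,17],"gripper":8},{"offset":[0,11,0],"rot":[0,0,25.5],"gripper":8},{"offset":[0,14,0.5],"rot":[0,0,34],"gripper":8},{"offset":[0,16,1],"rot":[0,0,42.5],"gripper":8},{"offset":[0.1,17.5,1.2],"rot":[0,0,51],"gripper":8},{"offset":[0.2,18.4,1.2],"rot":[0,0,59.5],"gripper":8},{"offset":[0.3,18.4,1.2],"rot":[0,0,68],"gripper":8},{"offset":[0.3,18.4,1.2],"rot":[0,0,76.5],"gripper":8},{"offset":[0.3,18.4,1.2],"rot":[0,0,85],"gripper":8},{"offset":[0.3,18.4,1.2],"rot":[0,0,90.3],"gripper":8},{"offset":[0.3,18.4,1.2],"rot":[0,0,90.3],"gripper":8}])

```text
time_s: 20.2
eef_pos: [610.1, 240.4, 197.7]
ee_rot: [-0.002, 0.639, 0.769, -0.001]
force: [-0.1, 0.3, -0.6]
grip_width: 0.934
grip_force: 0.0
```

Run:
```python
from h import *
c=cam('wrist'); P=cloud(c); Rt=R.from_euler('z',10.6,degrees=True).as_matrix(); L=(P-[648.9,60.2,0])@Rt; z=P[...,2]
k=(L[...,1]>140)&(L[...,1]<215)&(abs(L[...,0]+4)<35)&(z>42)&(z<75); print(k.sum(),L[k].min(0),L[k].max(0),np.median(L[k],0))
k&=abs(L[...,0]+4)<8; print(np.percentile(L[k][:,1],[1,99]))
k=(L[...,1]>100)&(L[...,1]<150)&(abs(L[...,0]+4)<35)&(z>30); print('rod/guide',L[k].min(0),L[k].max(0))
Y=189.; p=Rt@[-4,185,0]+[648.9,60.2,0]; go(p[0],p[1],94,10.6)
```

```text
2161 [-20.1654332  140.00203494  42.00265343] [ 30.97168659 195.19516922  57.39014898] [ -1.76178424 177.74724435  49.18279112]
[140.61118388 195.06480674]
rod/guide [-15.67951024 100.00939221  30.01482585] [ 30.9873811  149.97629598  57.43737586]
off [ 0.06  0.13 10.4 ] rot [-0.2 -0.1  0.1] j6 11.0 pos [610.2 240.4 198. ] phi 10.69 t 20.25 F [-0.5 -0.7  0.8] gw 79.8 gf 0.0
```

Call:
step_arm(plan=[{"offset":[0,0.1,4],"rot":[0,0,0],"gripper":8},{"offset":[0,0.1,8],"rot":[0,0,0],"gripper":8},{"offset":[0,0.1,10.4],"rot":[0,0,0],"gripper":8},{"offset":[0,0.1,10.4],"rot":[0,0,0],"gripper":8},{"offset":[0,0.1,10.4],"rot":[0,0,0],"gripper":5},{"offset":[0,0.1,10.4],"rot":[0,0,0],"gripper":3},{"offset":[0,0.1,10.4],"rot":[0,0,0],"gripper":2.5},{"offset":[0,0.1,10.4],"rot":[0,0,0],"gripper":2.5},{"offset":[0,0.1,10.4],"rot":[0,0,0],"gripper":2.5},{"offset":[0,0.1,10.4],"rot":[0,0,0],"gripper":2.5}], squeeze=50)

```text
time_s: 21.25
eef_pos: [611.0, 240.9, 97.3]
ee_rot: [-0.001, 0.639, 0.769, -0.0]
force: [-6.5, -0.9, 9.6]
grip_width: 0.384
grip_force: 48.8
```

Call:
step_arm(plan=[{"offset":[-0.4,0,0],"rot":[0,0,0],"gripper":2.5},{"offset":[-0.8,0,0],"rot":[0,0,0],"gripper":2.5},{"offset":[-1.2,0,0],"rot":[0,0,0],"gripper":2.5},{"offset":[-1.6,0,0],"rot":[0,0,0],"gripper":2.5},{"offset":[-2,0,0],"rot":[0,0,0],"gripper":2.5},{"offset":[-2.3,0,0],"rot":[0,0,0],"gripper":2.5},{"offset":[-2.3,0,0],"rot":[0,0,0],"gripper":2.5},{"offset":[-2.3,0,0],"rot":[0,0,0],"gripper":2.5}])

```text
time_s: 22.05
eef_pos: [615.3, 218.1, 97.3]
ee_rot: [-0.001, 0.639, 0.769, -0.001]
force: [-7.3, -1.9, 10.5]
grip_width: 0.376
grip_force: 49.0
```

```bash
cat > loc.py <<'E'
from h import *
Rt=R.from_euler('z',10.6,degrees=True).as_matrix(); O=np.array([648.9,60.2,0])
s=sense(); print('tester-frame TCP',((s['eef_pos']-O)@Rt).round(1),'F tester',(s['force']@Rt).round(1),'t',s['time_s'],'gw',round(s['grip_width']*85.4,1),s['grip_force'].round(1))
E
python3 loc.py
```

```text
Traceback (most recent call last):
  File "loc.py", line 3, in <module>
    s=sense(); print('tester-frame TCP',((s['eef_pos']-O)@Rt).round(1),'F tester',(s['force']@Rt).round(1),'t',s['time_s'],'gw',round(s['grip_width']*85.4,1),s['grip_force'].round(1))
                                                                                                                                                              ^^^^^^^^^^^^^^^^^^^^^
AttributeError: 'float' object has no attribute 'round'
```

Call:
step_arm(plan=[{"offset":[-0.1,0,0],"rot":[0,0,0],"gripper":2.5},{"offset":[-0.2,0,0],"rot":[0,0,0],"gripper":2.5},{"offset":[-0.3,0,0],"rot":[0,0,0],"gripper":2.5},{"offset":[-0.3,0,0],"rot":[0,0,0],"gripper":2.5}])

```text
time_s: 22.45
eef_pos: [615.3, 217.6, 97.4]
ee_rot: [-0.002, 0.639, 0.77, 0.001]
force: [-8.0, 12.0, 8.6]
grip_width: 0.383
grip_force: 48.9
```

```bash
sed -i "s/s\['grip_force'\].round(1)/s['grip_force']/" loc.py; python3 loc.py
```

```text
tester-frame TCP [ -4.1 160.8  97.4] F tester [-5.7 13.3  8.6] t 22.45 gw 32.7 48.937970995903015
```

Call:
step_arm(plan=[{"offset":[0.2,0,0],"rot":[0,0,0],"gripper":2.5},{"offset":[0.2,0,0],"rot":[0,0,0],"gripper":5},{"offset":[0.2,0,0],"rot":[0,0,0],"gripper":7},{"offset":[0.2,0,0],"rot":[0,0,0],"gripper":8},{"offset":[0.2,0,0],"rot":[0,0,0],"gripper":8},{"offset":[0.2,0,-5],"rot":[0,0,0],"gripper":8},{"offset":[0.2,0,-10],"rot":[0,0,0],"gripper":8},{"offset":[0.2,0,-12],"rot":[0,0,0],"gripper":8},{"offset":[0.2,0,-12],"rot":[0,0,0],"gripper":8}])

```text
time_s: 23.35
eef_pos: [617.0, 217.2, 219.2]
ee_rot: [0.001, 0.639, 0.769, 0.002]
force: [-0.1, 0.6, -0.7]
grip_width: 0.936
grip_force: 0.0
```

```bash
python3 -c "
from h import *
go(485.7,29.7,215,10.6)
P=cloud(cam('wrist')); Rt=R.from_euler('z',10.6,degrees=True).as_matrix(); L=(P-[648.9,60.2,0])@Rt; z=P[...,2]
k=(z>42)&(z<60)&(L[...,1]>140)&(L[...,1]<215)&(abs(L[...,0]+4)<8); print('knob y',np.percentile(L[k][:,1],[1,99]))
"
```

```text
off [-16.02 -16.34   0.32] rot [ 0.3 -0.1 -0. ] j6 -7.1 pos [617.  217.2 219.2] phi 10.57 t 23.35 F [-0.1  0.6 -0.7] gw 79.9 gf 0.0
knob y [140.72561819 171.93063601]
```

Call:
step_arm(plan=[{"offset":[-3.5,-3.5,0],"rot":[0,0,0],"gripper":8},{"offset":[-7,-7,0],"rot":[0,0,0],"gripper":8},{"offset":[-10.5,-10.5,0],"rot":[0.3,0,0],"gripper":8},{"offset":[-14,-14,0.3],"rot":[0.3,0,0],"gripper":8},{"offset":[-16,-16.3,0.3],"rot":[0.3,0,0],"gripper":8},{"offset":[-16,-16.3,0.3],"rot":[0.3,0,0],"gripper":8},{"offset":[-16,-16.3,0.3],"rot":[0.3,0,0],"gripper":8},{"offset":[-16,-16.3,0.3],"rot":[0.3,0,0],"gripper":8}])

```text
time_s: 24.2
eef_pos: [485.3, 30.5, 211.8]
ee_rot: [-0.003, 0.639, 0.769, -0.002]
force: [-0.3, 0.3, 0.4]
grip_width: 0.942
grip_force: 0.0
```

```bash
python3 -c "
from h import *
c=cam('wrist'); save(c,'w9',k=1.5)
P=cloud(c); Rt=R.from_euler('z',10.6,degrees=True).as_matrix(); L=(P-[648.9,60.2,0])@Rt; z=P[...,2]
k=(z>88)&(z<104)&(abs(L[...,0]+166)<30)&(abs(L[...,1])<40); print('paddle',k.sum(),L[k].min(0),L[k].max(0))
go(485.7,29.7,128,10.6)
"; python3 loc.py
```

```text
paddle 1166 [-171.67811853  -22.8145433    88.03749431] [-159.6745119    20.83715321   97.21321758]
off [-0.11  0.08  8.39] rot [-0.4 -0.1  0. ] j6 -7.1 pos [485.4  30.6 211.9] phi 10.63 t 24.25 F [ 0.4  1.1 -0. ] gw 80.0 gf 0.0
tester-frame TCP [-166.2    1.   211.9] F tester [ 0.5  1.  -0. ] t 24.25 gw 80.0 0.0
```

View pics/w9.png

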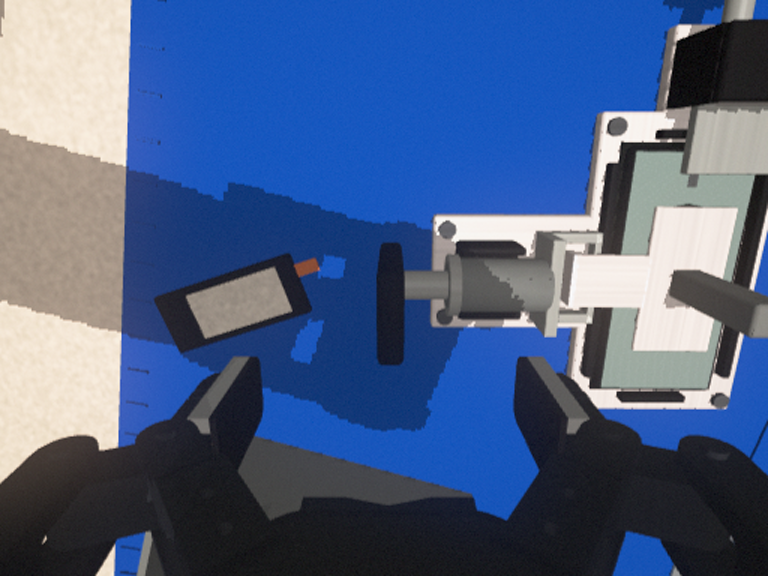

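Paddle at (390,303) just ahead of the fingers, barrel mouth at (450,285), keeper over the phone's end at (735,140). I grip the paddle.

Call:
step_arm(plan=[{"offset":[-0.1,0.05,4],"rot":[-0.3,0,0],"gripper":8},{"offset":[-0.1,0.05,8.4],"rot":[-0.3,0,0],"gripper":8},{"offset":[-0.1,0.05,8.4],"rot":[-0.3,0,0],"gripper":8},{"offset":[-0.1,0.05,8.4],"rot":[-0.3,0,0],"gripper":8},{"offset":[-0.1,0.05,8.4],"rot":[-0.3,0,0],"gripper":4},{"offset":[-0.1,0.05,8.4],"rot":[-0.3,0,0],"gripper":2},{"offset":[-0.1,0.05,8.4],"rot":[-0.3,0,0],"gripper":0.8},{"offset":[-0.1,0.05,8.4],"rot":[-0.3,0,0],"gripper":0.8},{"offset":[-0.1,0.05,8.4],"rot":[-0.3,0,0],"gripper":0.8},{"offset":[-0.1,0.05,8.4],"rot":[-0.3,0,0],"gripper":0.8},{"offset":[-0.1,0.05,8.4],"rot":[-0.3,0,0],"gripper":0.8}], squeeze=60)

```text
time_s: 25.35
eef_pos: [485.4, 29.0, 128.9]
ee_rot: [-0.001, 0.639, 0.769, 0.0]
force: [-0.4, 0.8, 5.4]
grip_width: 0.132
grip_force: 60.1
```

```bash
python3 loc.py
```

```text
tester-frame TCP [-166.4   -0.6  128.9] F tester [-0.2  0.8  5.4] t 25.35 gw 11.3 60.13545870780945
```

Call:
step_arm(plan=[{"offset":[0,-0.4,0],"rot":[0,0,0],"gripper":0.8},{"offset":[0,-0.8,0],"rot":[0,0,0],"gripper":0.8},{"offset":[0,-1.2,0],"rot":[0,0,0],"gripper":0.8},{"offset":[0,-1.6,0],"rot":[0,0,0],"gripper":0.8},{"offset":[0,-2,0],"rot":[0,0,0],"gripper":0.8},{"offset":[0,-2.4,0],"rot":[0,0,0],"gripper":0.8},{"offset":[0,-2.8,0],"rot":[0,0,0],"gripper":0.8},{"offset":[0,-3,0],"rot":[0,0,0],"gripper":0.8},{"offset":[0,-3,0],"rot":[0,0,0],"gripper":0.8}])

```text
time_s: 26.25
eef_pos: [456.0, 23.4, 128.9]
ee_rot: [-0.0, 0.639, 0.769, 0.0]
force: [5.4, 1.7, 4.4]
grip_width: 0.137
grip_force: 60.0
```

```bash
python3 loc.py
cat > g.py <<'E'
from h import *
import sys
c=cam('wrist'); save(c,sys.argv[1],(150,60,512,330),2)
P=cloud(c); Rt=R.from_euler('z',10.6,degrees=True).as_matrix(); L=(P-[648.9,60.2,0])@Rt; z=P[...,2]
for n,a,b in(('barrel',46,56),('crosshead',25,60)):
    k=(z>a)&(z<b)&(abs(L[...,1])<6)&(L[...,0]>-200)&(L[...,0]<-60); x=L[k][:,0]; print(n,k.sum(),np.percentile(x,[0,2,98,100]).round(1) if k.sum() else '')
print('rod/barrel top profile along x:')
for x0 in range(-190,-60,5):
    k=(abs(L[...,0]-x0)<2.5)&(abs(L[...,1])<4)
    if k.sum(): print(x0,round(float(np.percentile(z[k],80)),1),end='; ')
E
python3 g.py g1
```

```text
tester-frame TCP [-196.4   -0.7  128.9] F tester [5.6 0.7 4.4] t 26.25 gw 11.7 60.04442095756531
barrel 2468 [-185.8 -149.5  -89.6  -87.7]
crosshead 4348 [-188.3 -183.5  -62.5  -60.2]
rod/barrel top profile along x:
-190 103.1; -185 43.7; -180 45.1; -175 45.1; -170 113.0; -165 114.1; -160 128.7; -155 135.6; -150 138.2; -145 54.1; -140 52.7; -135 52.3; -130 52.4; -125 52.3; -120 52.1; -115 52.2; -110 52.2; -105 52.3; -100 52.3; -95 52.1; -90 47.6; -85 45.3; -70 31.0; -65 32.1;
```

View pics/g1.png

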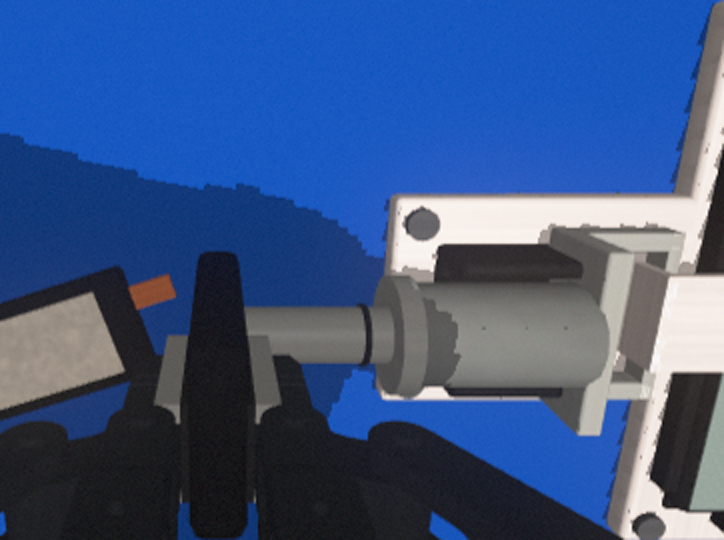

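The 10 mm ring (367) stands about 7 mm outside the mouth (393), so the draw is about 17 mm with a slack of 13. The 5.6 N reading agrees. Another 13 mm follows.

Call:
step_arm(plan=[{"offset":[0,-0.3,0],"rot":[0,0,0],"gripper":0.8},{"offset":[0,-0.6,0],"rot":[0,0,0],"gripper":0.8},{"offset":[0,-0.9,0],"rot":[0,0,0],"gripper":0.8},{"offset":[0,-1.1,0],"rot":[0,0,0],"gripper":0.8},{"offset":[0,-1.2,0],"rot":[0,0,0],"gripper":0.8},{"offset":[0,-1.3,0],"rot":[0,0,0],"gripper":0.8},{"offset":[0,-1.3,0],"rot":[0,0,0],"gripper":0.8},{"offset":[0,-1.3,0],"rot":[0,0,0],"gripper":0.8}])

```text
time_s: 27.1
eef_pos: [443.8, 21.1, 128.8]
ee_rot: [0.0, 0.639, 0.769, 0.001]
force: [9.5, 3.0, 1.8]
grip_width: 0.133
grip_force: 59.7
```

```bash
python3 loc.py; python3 g.py g2
```

```text
tester-frame TCP [-208.8   -0.7  128.8] F tester [9.9 1.2 1.8] t 27.1 gw 11.4 59.68218684196472
barrel 2476 [-192.2 -152.9  -89.7  -87.5]
crosshead 4827 [-199.7 -194.8  -63.5  -60. ]
rod/barrel top profile along x:
-190 45.1; -185 111.8; -180 113.8; -175 114.0; -170 131.8; -165 138.6; -160 45.1; -155 45.3; -150 49.0; -145 54.2; -140 52.6; -135 52.2; -130 52.1; -125 52.3; -120 52.3; -115 52.3; -110 52.3; -105 52.3; -100 52.3; -95 52.1; -90 47.7; -70 31.0; -65 32.2;
```

View pics/g2.png

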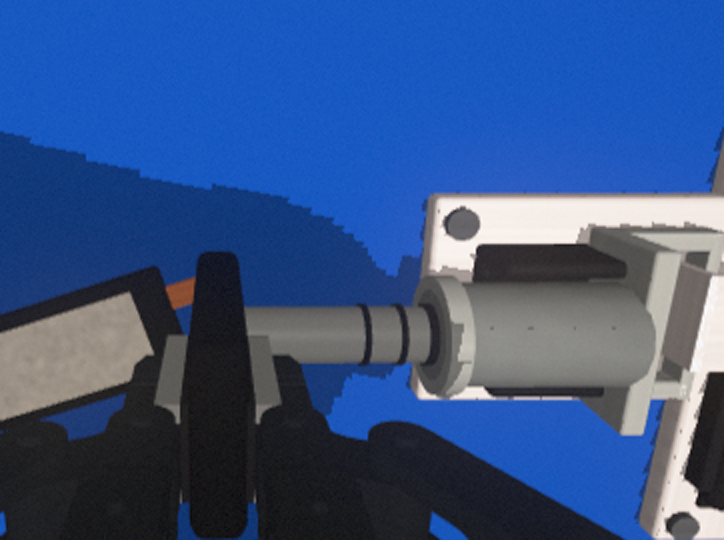

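The broad ring stands at the mouth (434), the thin rings at 367 and 404 are outside, and the force reads 9.9 N. I hold.

Call:
step_arm(plan=[{"offset":[0,0,0],"rot":[0,0,0],"gripper":0.8},{"offset":[0,0,0],"rot":[0,0,0],"gripper":0.8},{"offset":[0,0,0],"rot":[0,0,0],"gripper":0.8},{"offset":[0,0,0],"rot":[0,0,0],"gripper":0.8},{"offset":[0,0,0],"rot":[0,0,0],"gripper":0.8},{"offset":[0,0,0],"rot":[0,0,0],"gripper":0.8},{"offset":[0,0,0],"rot":[0,0,0],"gripper":0.8},{"offset":[0,0,0],"rot":[0,0,0],"gripper":0.8},{"offset":[0,0,0],"rot":[0,0,0],"gripper":0.8},{"offset":[0,0,0],"rot":[0,0,0],"gripper":0.8},{"offset":[0,0,0],"rot":[0,0,0],"gripper":0.8},{"offset":[0,0,0],"rot":[0,0,0],"gripper":0.8}])

```text
time_s: 28.35
eef_pos: [443.8, 21.1, 128.9]
ee_rot: [0.0, 0.639, 0.769, 0.001]
force: [8.8, 4.0, 1.6]
grip_width: 0.133
grip_force: 59.7
```

Call:
step_arm(plan=[{"offset":[0,0,0],"rot":[0,0,0],"gripper":0.8},{"offset":[0,0,0],"rot":[0,0,0],"gripper":0.8},{"offset":[0,0,0],"rot":[0,0,0],"gripper":0.8},{"offset":[0,0,0],"rot":[0,0,0],"gripper":0.8},{"offset":[0,0,0],"rot":[0,0,0],"gripper":0.8},{"offset":[0,0,0],"rot":[0,0,0],"gripper":0.8},{"offset":[0,0,0],"rot":[0,0,0],"gripper":0.8},{"offset":[0,0,0],"rot":[0,0,0],"gripper":0.8},{"offset":[0,0,0],"rot":[0,0,0],"gripper":0.8},{"offset":[0,0,0],"rot":[0,0,0],"gripper":0.8},{"offset":[0,0,0],"rot":[0,0,0],"gripper":0.8},{"offset":[0,0,0],"rot":[0,0,0],"gripper":0.8}])

```text
time_s: 29.55
eef_pos: [443.8, 21.1, 128.9]
ee_rot: [0.0, 0.639, 0.769, 0.001]
force: [8.9, 3.3, 2.4]
grip_width: 0.131
grip_force: 59.7
```

Call:
step_arm(plan=[{"offset":[0,0,0],"rot":[0,0,0],"gripper":0.8},{"offset":[0,0,0],"rot":[0,0,0],"gripper":0.8},{"offset":[0,0,0],"rot":[0,0,0],"gripper":0.8},{"offset":[0,0,0],"rot":[0,0,0],"gripper":0.8}])

```text
time_s: 29.95
eef_pos: [443.8, 21.1, 128.9]
ee_rot: [0.0, 0.639, 0.769, 0.001]
force: [7.8, 4.1, 0.9]
grip_width: 0.13
grip_force: 59.7
```

```bash
python3 loc.py
```

```text
tester-frame TCP [-208.8   -0.7  128.9] F tester [8.4 2.6 0.9] t 29.95 gw 11.1 59.68128740787506
```

Run:
```python
from h import *
c=cam('wrist'); P=cloud(c); Rt=R.from_euler('z',10.6,degrees=True).as_matrix(); L=(P-[648.9,60.2,0])@Rt; z=P[...,2]
k=(z>50)&(z<58)&(L[...,0]<-130)&(L[...,0]>-165)&(abs(L[...,1])<5); print('mouth rim x',np.percentile(L[k][:,0],[0,1,3]))
O=np.array([648.9,60.2,0]); g=c['color'].max(-1).astype(int)
def pix(l):
    p=np.linalg.inv(c['T'])@np.append(Rt@np.array(l)+O,1); return c['cx']+c['f']*p[0]/p[2],c['cy']+c['f']*p[1]/p[2]
for x in np.arange(-190,-140,1.):
    u,v=pix([x,2,44]); print(int(x),g[int(round(v)),int(round(u))],end=' ')
```

```text
mouth rim x [-148.14711325 -147.95210305 -147.8276923 ]
-190 125 -189 123 -188 125 -187 124 -186 120 -185 121 -184 123 -183 124 -182 123 -181 123 -180 121 -179 121 -178 122 -177 121 -176 122 -175 123 -174 121 -173 122 -172 121 -171 122 -170 122 -169 121 -168 90 -167 44 -166 51 -165 121 -164 123 -163 119 -162 121 -161 122 -160 121 -159 122 -158 118 -157 44 -156 82 -155 121 -154 122 -153 123 -152 124 -151 122 -150 73 -149 45 -148 46 -147 60 -146 68 -145 82 -144 122 -143 121 -142 122 -141 157
```

Ring and mouth positions give a draw of about 29 mm, held for 2.8 s. I let the gauge back in.

Call:
step_arm(plan=[{"offset":[0,0.6,0],"rot":[0,0,0],"gripper":0.8},{"offset":[0,1.2,0],"rot":[0,0,0],"gripper":0.8},{"offset":[0,1.8,0],"rot":[0,0,0],"gripper":0.8},{"offset":[0,2.4,0],"rot":[0,0,0],"gripper":0.8},{"offset":[0,3,0],"rot":[0,0,0],"gripper":0.8},{"offset":[0,3.6,0],"rot":[0,0,0],"gripper":0.8},{"offset":[0,4.2,0],"rot":[0,0,0],"gripper":0.8},{"offset":[0,4.3,0],"rot":[0,0,0],"gripper":0.8},{"offset":[0,4.3,0],"rot":[0,0,0],"gripper":0.8}])

```text
time_s: 30.9
eef_pos: [485.2, 28.9, 128.8]
ee_rot: [-0.001, 0.639, 0.769, -0.0]
force: [0.6, 0.7, 8.7]
grip_width: 0.137
grip_force: 60.8
```

Call:
step_arm(plan=[{"offset":[0,0,0],"rot":[0,0,0],"gripper":3},{"offset":[0,0,0],"rot":[0,0,0],"gripper":5},{"offset":[0,0,0],"rot":[0,0,0],"gripper":8},{"offset":[0,0,0],"rot":[0,0,0],"gripper":8},{"offset":[0,0,-4],"rot":[0,0,0],"gripper":8},{"offset":[0,0,-8.5],"rot":[0,0,0],"gripper":8},{"offset":[0,0,-8.5],"rot":[0,0,0],"gripper":8},{"offset":[0,0,-8.5],"rot":[0,0,0],"gripper":8}])

```text
time_s: 31.7
eef_pos: [485.3, 28.9, 213.8]
ee_rot: [-0.001, 0.639, 0.769, -0.0]
force: [-0.4, 0.6, -0.2]
grip_width: 0.933
grip_force: 0.0
```

```bash
python3 loc.py; python3 -c "
from h import *
go(615.4,217.8,215,10.6)
P=cloud(cam('wrist')); Rt=R.from_euler('z',10.6,degrees=True).as_matrix(); L=(P-[648.9,60.2,0])@Rt; z=P[...,2]
k=(z>88)&(z<104)&(abs(L[...,0]+166)<30)&(abs(L[...,1])<40); print('paddle',k.sum(),L[k].min(0),L[k].max(0))
k=(z>50)&(z<58)&(L[...,0]<-110)&(L[...,0]>-155)&(abs(L[...,1])<5); print('mouth rim x',np.percentile(L[k][:,0],[0,1,3]))
c=cam('top')
P=cloud(c)
for n,y0,y1,a,b in(('pad',-480,-290,131,150),('tote',-270,-80,86,100)):
  m=(P[...,0]>330)&(P[...,0]<600)&(P[...,1]>y0)&(P[...,1]<y1)&(P[...,2]>a)&(P[...,2]<b); print(n,m.sum(),cv2.minAreaRect(P[m][:,:2].astype(np.float32)))
"
```

```text
tester-frame TCP [-166.6   -0.7  213.8] F tester [-0.3  0.6 -0.2] t 31.7 gw 79.7 0.0
off [16.18 16.26 -0.12] rot [-0.  -0.1 -0. ] j6 8.9 pos [485.3  28.9 213.8] phi 10.57 t 31.7 F [-0.4  0.6 -0.2] gw 79.7 gf 0.0
paddle 1135 [-171.84598915  -22.93776281   88.05907721] [-160.26214979   20.89093221   96.96221135]
mouth rim x [-134.77896087 -134.64728143 -134.33101842]
pad 495 ((474.8372497558594, -382.5668029785156), (124.82220458984375, 190.67898559570312), 89.9753646850586)
tote 282 ((471.56756591796875, -172.5747528076172), (122.97718811035156, 192.89010620117188), 83.5067367553711)
```

Call:
step_arm(plan=[{"offset":[3.5,3.5,0],"rot":[0,0,0],"gripper":8},{"offset":[7,7,0],"rot":[0,0,0],"gripper":8},{"offset":[10.5,10.5,0],"rot":[0,0,0],"gripper":8},{"offset":[14,14,0],"rot":[0,0,0],"gripper":8},{"offset":[16.2,16.25,0],"rot":[0,0,0],"gripper":8},{"offset":[16.2,16.25,0],"rot":[0,0,0],"gripper":8},{"offset":[16.2,16.25,0],"rot":[0,0,0],"gripper":8},{"offset":[16.2,16.25,4],"rot":[0,0,0],"gripper":8},{"offset":[16.2,16.25,8],"rot":[0,0,0],"gripper":8},{"offset":[16.2,16.25,11.9],"rot":[0,0,0],"gripper":8},{"offset":[16.2,16.25,11.9],"rot":[0,0,0],"gripper":8},{"offset":[16.2,16.25,11.9],"rot":[0,0,0],"gripper":8}])

```text
time_s: 33.0
eef_pos: [615.2, 217.3, 95.2]
ee_rot: [-0.001, 0.639, 0.769, -0.0]
force: [-0.5, -1.0, 1.5]
grip_width: 0.937
grip_force: 0.0
```

Call:
step_arm(plan=[{"offset":[0,0,0],"rot":[0,0,0],"gripper":5},{"offset":[0,0,0],"rot":[0,0,0],"gripper":3},{"offset":[0,0,0],"rot":[0,0,0],"gripper":2.5},{"offset":[0,0,0],"rot":[0,0,0],"gripper":2.5},{"offset":[0,0,0],"rot":[0,0,0],"gripper":2.5},{"offset":[0,0,0],"rot":[0,0,0],"gripper":2.5}], squeeze=50)

```text
time_s: 33.6
eef_pos: [615.1, 218.1, 95.9]
ee_rot: [-0.001, 0.639, 0.769, -0.0]
force: [-4.6, -1.7, 7.6]
grip_width: 0.382
grip_force: 48.9
```

```bash
python3 loc.py
```

```text
tester-frame TCP [ -4.1 161.4  95.9] F tester [-4.9 -0.8  7.6] t 33.6 gw 32.6 48.91985535621643
```

Call:
step_arm(plan=[{"offset":[0.4,0,0],"rot":[0,0,0],"gripper":2.5},{"offset":[0.8,0,0],"rot":[0,0,0],"gripper":2.5},{"offset":[1.2,0,0],"rot":[0,0,0],"gripper":2.5},{"offset":[1.6,0,0],"rot":[0,0,0],"gripper":2.5},{"offset":[2,0,0],"rot":[0,0,0],"gripper":2.5},{"offset":[2.4,0,0],"rot":[0,0,0],"gripper":2.5},{"offset":[2.6,0,0],"rot":[0,0,0],"gripper":2.5},{"offset":[2.6,0,0],"rot":[0,0,0],"gripper":2.5}])

```text
time_s: 34.4
eef_pos: [610.8, 241.9, 95.9]
ee_rot: [0.0, 0.639, 0.769, -0.002]
force: [-4.0, -11.8, 8.5]
grip_width: 0.38
grip_force: 49.3
```

```bash
python3 loc.py
```

```text
tester-frame TCP [ -4.1 185.6  95.9] F tester [ -6.1 -10.9   8.5] t 34.4 gw 32.4 49.285229444503784
```

Call:
step_arm(plan=[{"offset":[0,0,0],"rot":[0,0,0],"gripper":5},{"offset":[0,0,0],"rot":[0,0,0],"gripper":7},{"offset":[0,0,0],"rot":[0,0,0],"gripper":8},{"offset":[0,0,0],"rot":[0,0,0],"gripper":8},{"offset":[0,0,-5],"rot":[0,0,0],"gripper":8},{"offset":[0,0,-10],"rot":[0,0,0],"gripper":8},{"offset":[0,0,-13],"rot":[0,0,0],"gripper":8},{"offset":[0,0,-13],"rot":[0,0,0],"gripper":8}])

```text
time_s: 35.2
eef_pos: [611.8, 244.0, 229.8]
ee_rot: [0.002, 0.639, 0.769, 0.003]
force: [0.1, -0.0, -0.6]
grip_width: 0.936
grip_force: 0.0
```

```bash
python3 -c "
from h import *
P=cloud(cam('wrist')); Rt=R.from_euler('z',10.6,degrees=True).as_matrix(); L=(P-[648.9,60.2,0])@Rt; z=P[...,2]
k=(z>42)&(z<60)&(L[...,1]>140)&(L[...,1]<215)&(abs(L[...,0]+4)<8); print('knob y',np.percentile(L[k][:,1],[1,99]))
go(645,60,225,100.6)"
```

```text
knob y [140.5032909  195.66088553]
off [-18.69  -0.04   0.13] rot [  0.2   0.  -90. ] j6 -95.3 pos [611.  243.8 226.6] phi 10.58 t 35.25 F [-0.7  0.1 -1.7] gw 79.9 gf 0.0
```

Call:
step_arm(plan=[{"offset":[-4,0,0],"rot":[0,0,-8.5],"gripper":8},{"offset":[-8,0,0],"rot":[0,0,-17],"gripper":8},{"offset":[-12,0,0],"rot":[0,0,-25.5],"gripper":8},{"offset":[-15,0,0],"rot":[0,0,-34],"gripper":8},{"offset":[-17,0,0],"rot":[0,0,-42.5],"gripper":8},{"offset":[-18.7,0,0],"rot":[0,0,-51],"gripper":8},{"offset":[-18.7,0,0],"rot":[0,0,-59.5],"gripper":8},{"offset":[-18.7,0,0],"rot":[0,0,-68],"gripper":8},{"offset":[-18.7,0,0],"rot":[0,0,-76.5],"gripper":8},{"offset":[-18.7,0,0],"rot":[0,0,-85],"gripper":8},{"offset":[-18.7,0,0],"rot":[0,0,-90],"gripper":8},{"offset":[-18.7,0,0],"rot":[0,0,-90],"gripper":8}])

```text
time_s: 36.45
eef_pos: [644.5, 59.8, 222.6]
ee_rot: [-0.002, -0.092, 0.996, 0.001]
force: [-0.2, 0.6, -0.6]
grip_width: 0.942
grip_force: 0.0
```

Run:
```python
from h import *
c=cam('wrist'); P=cloud(c); z=P[...,2]
m=(z>87)&(z<100)&(np.hypot(P[...,0]-647,P[...,1]-60)<30); r=cv2.minAreaRect(P[m][:,:2].astype(np.float32)); print('post',m.sum(),r)
go(*r[0],131.8,100.6)
```

```text
post 548 ((645.0192260742188, 59.00482940673828), (15.486990928649902, 15.34677505493164), 10.37623119354248)
off [-0.06 -0.1   9.1 ] rot [ 0.1 -0.2 -0.1] j6 -95.4 pos [644.6  59.8 222.8] phi 100.46 t 36.5 F [-0.7  0.2  0.1] gw 80.2 gf 0.0
```

Call:
step_arm(plan=[{"offset":[-0.05,-0.1,4.5],"rot":[0,0,0],"gripper":8},{"offset":[-0.05,-0.1,9],"rot":[0,0,0],"gripper":8},{"offset":[-0.05,-0.1,9],"rot":[0,0,0],"gripper":8},{"offset":[-0.05,-0.1,9],"rot":[0,0,0],"gripper":8},{"offset":[-0.05,-0.1,9],"rot":[0,0,0],"gripper":4},{"offset":[-0.05,-0.1,9],"rot":[0,0,0],"gripper":2.5},{"offset":[-0.05,-0.1,9],"rot":[0,0,0],"gripper":1},{"offset":[-0.05,-0.1,9],"rot":[0,0,0],"gripper":1},{"offset":[-0.05,-0.1,9],"rot":[0,0,0],"gripper":1},{"offset":[-0.05,-0.1,9],"rot":[0,0,0],"gripper":1},{"offset":[-0.05,-0.1,9],"rot":[0,0,0],"gripper":1}], squeeze=60)

```text
time_s: 37.6
eef_pos: [645.7, 59.0, 135.0]
ee_rot: [-0.0, -0.092, 0.996, 0.001]
force: [-0.2, 1.0, 6.3]
grip_width: 0.175
grip_force: 59.4
```

```bash
python3 loc.py
```

```text
tester-frame TCP [ -3.4  -0.6 135. ] F tester [-0.1  1.   6.3] t 37.6 gw 15.0 59.437934160232544
```

Call:
step_arm(plan=[{"offset":[0,0,-0.5],"rot":[0,0,0],"gripper":1},{"offset":[0,0,-1.5],"rot":[0,0,0],"gripper":1},{"offset":[0,0,-3],"rot":[0,0,0],"gripper":1},{"offset":[0,0,-6],"rot":[0,0,0],"gripper":1},{"offset":[0,0,-9],"rot":[0,0,0],"gripper":1},{"offset":[0,0,-12],"rot":[0,0,0],"gripper":1},{"offset":[0,0,-12],"rot":[0,0,0],"gripper":1},{"offset":[0,0,-12],"rot":[0,0,0],"gripper":1}])

```text
time_s: 38.4
eef_pos: [645.4, 58.7, 254.7]
ee_rot: [-0.001, -0.092, 0.996, 0.001]
force: [0.1, 0.4, -1.6]
grip_width: 0.175
grip_force: 58.9
```

Run:
```python
from h import *
c=cam('wrist'); s=sense();q=s['ee_rot'];M=R.from_quat([q[1],q[2],q[3],q[0]]).as_matrix()
P=(cloud(c)-s['eef_pos'])@M
m=(P[...,2]>106)&(P[...,2]<116)&(abs(P[...,1])<90)&(P[...,0]>-60)&(P[...,0]<100); print(P[m].min(0),P[m].max(0))
for a in(-60,-30,30,60):
  k=(abs(P[...,1]-a)<5)&(P[...,2]>106)&(P[...,2]<116)&(P[...,0]<60); print(a,P[k][:,2].mean().round(2),P[k][:,0].max().round(2))
go(472.2,-186.3,255,-6.4)
```

```text
[-35.68303117 -75.35483811 106.04207843] [ 62.45786834  71.15685342 115.8787839 ]
-60 110.3 35.59
-30 110.77 35.58
30 110.8 35.58
60 110.52 35.5
off [ 21.5  -20.92  -0.12] rot [-1.00e-01 -2.00e-01  1.07e+02] j6 -15.1 pos [645.2  58.8 253.5] phi 100.57 t 38.45 F [-0.  -0.6 -2.8] gw 15.2 gf 58.9
```

Call:
step_arm(plan=[{"offset":[1,-1,-0.2],"rot":[0,0,8.5],"gripper":1},{"offset":[3,-3,-0.2],"rot":[0,0,17],"gripper":1},{"offset":[5.5,-5.4,-0.2],"rot":[0,0,25.5],"gripper":1},{"offset":[8,-7.8,-0.2],"rot":[0,0,34],"gripper":1},{"offset":[10.5,-10.2,-0.2],"rot":[0,0,42.5],"gripper":1},{"offset":[13,-12.6,-0.2],"rot":[0,0,51],"gripper":1},{"offset":[15.5,-15,-0.2],"rot":[0,0,59.5],"gripper":1},{"offset":[18,-17.4,-0.2],"rot":[0,0,68],"gripper":1},{"offset":[20,-19.4,-0.2],"rot":[0,0,76.5],"gripper":1},{"offset":[21.2,-20.6,-0.2],"rot":[0,0,85],"gripper":1},{"offset":[21.5,-20.9,-0.2],"rot":[0,0,93.5],"gripper":1},{"offset":[21.5,-20.9,-0.2],"rot":[0,0,101],"gripper":1}])

```text
time_s: 39.65
eef_pos: [471.7, -186.6, 255.1]
ee_rot: [-0.002, 0.712, 0.702, -0.001]
force: [0.1, 0.0, -1.9]
grip_width: 0.175
grip_force: 58.8
```

Call:
step_arm(plan=[{"offset":[0,0,0],"rot":[0,0,6],"gripper":1},{"offset":[0,0,0],"rot":[0,0,6],"gripper":1},{"offset":[0,0,0],"rot":[0,0,6],"gripper":1},{"offset":[0,0,0],"rot":[0,0,6],"gripper":1}])

```text
time_s: 40.05
eef_pos: [472.5, -186.0, 255.9]
ee_rot: [-0.002, 0.745, 0.667, -0.001]
force: [-0.1, 0.1, -2.0]
grip_width: 0.175
grip_force: 58.8
```

Run:
```python
from h import *
c=cam('top'); P=cloud(c); c2=cam('wrist'); W=cloud(c2)
print('pad z>125'); m=(P[...,0]>330)&(P[...,0]<600)&(P[...,1]>-500)&(P[...,1]<-290)&(P[...,2]>131)&(P[...,2]<150); print(m.sum(),cv2.minAreaRect(P[m][:,:2].astype(np.float32)))
z=W[...,2]; m=(z>86)&(z<100)&(abs(W[...,0]-472)<130)&(W[...,1]>-300)&(W[...,1]<-80); print('tote part',m.sum(),W[m].min(0),W[m].max(0)); 
k=m&(abs(W[...,0]-472)<40)&(W[...,1]>-130); print('tote +y wall at x~472: y',np.percentile(W[k][:,1],[2,50,98]) if k.sum() else None)
go(472,-186.2,127,-6.4)
```

```text
pad z>125
492 ((474.73419189453125, -382.830078125), (124.28704071044922, 190.412353515625), 89.96517181396484)
tote part 3679 [ 372.34042632 -243.64572664   86.03595533] [ 576.0408357  -101.46740096   95.66097325]
tote +y wall at x~472: y [-120.24009507 -114.41282693 -108.51309477]
off [-0.03 -0.02 12.91] rot [-0.1 -0.1  0. ] j6 -15.1 pos [ 472.6 -186.   256.1] phi -6.35 t 40.15 F [-0.2  1.  -1.9] gw 14.9 gf 58.8
```

Call:
step_arm(plan=[{"offset":[0,0,4],"rot":[0,0,0],"gripper":1},{"offset":[0,0,7.5],"rot":[0,0,0],"gripper":1},{"offset":[0,0,10],"rot":[0,0,0],"gripper":1},{"offset":[0,0,11.5],"rot":[0,0,0],"gripper":1},{"offset":[0,0,12.4],"rot":[0,0,0],"gripper":1},{"offset":[0,0,12.8],"rot":[0,0,0],"gripper":1},{"offset":[0,0,12.95],"rot":[0,0,0],"gripper":1},{"offset":[0,0,12.95],"rot":[0,0,0],"gripper":1}])

```text
time_s: 40.95
eef_pos: [472.6, -186.2, 127.4]
ee_rot: [-0.001, 0.746, 0.666, -0.0]
force: [0.1, 0.2, -2.3]
grip_width: 0.184
grip_force: 58.8
```

```bash
python3 loc.py
```

```text
tester-frame TCP [-218.6 -209.7  127.4] F tester [ 0.1  0.2 -2.3] t 40.95 gw 15.7 58.82010877132416
```

Call:
step_arm(plan=[{"offset":[0,0,0.1],"rot":[0,0,0],"gripper":1},{"offset":[0,0,0.15],"rot":[0,0,0],"gripper":1},{"offset":[0,0,0.15],"rot":[0,0,0],"gripper":1},{"offset":[0,0,0.15],"rot":[0,0,0],"gripper":3},{"offset":[0,0,0.15],"rot":[0,0,0],"gripper":5},{"offset":[0,0,0.15],"rot":[0,0,0],"gripper":6},{"offset":[0,0,0.15],"rot":[0,0,0],"gripper":6},{"offset":[0,0,-4],"rot":[0,0,0],"gripper":6},{"offset":[0,0,-8.5],"rot":[0,0,0],"gripper":8.5},{"offset":[0,0,-13],"rot":[0,0,0],"gripper":8.5},{"offset":[0,0,-13],"rot":[0,0,0],"gripper":8.5},{"offset":[0,0,-13],"rot":[0,0,0],"gripper":8.5}])

```text
time_s: 42.15
eef_pos: [472.6, -186.1, 257.1]
ee_rot: [-0.0, 0.746, 0.666, -0.0]
force: [-0.6, 0.3, -0.8]
grip_width: 0.996
grip_force: 0.0
```

Run:
```python
from h import *
c=cam('wrist'); save(c,'w10'); P=cloud(c); z=P[...,2]
m=(z>84)&(z<100)&(abs(P[...,0]-471)<115)&(abs(P[...,1]+173)<75)
n,l,s,cc=cv2.connectedComponentsWithStats(((z>87)&(z<100)&(abs(P[...,0]-471)<115)&(abs(P[...,1]+173)<75)).astype(np.uint8)); i=1+s[1:,4].argmax(); print('tote',cv2.minAreaRect(P[l==i][:,:2].astype(np.float32)))
m=(z>78)&(z<90)&(abs(P[...,0]-472)<30)&(abs(P[...,1]+186)<25); print('post',m.sum(),cv2.minAreaRect(P[m][:,:2].astype(np.float32)),np.percentile(z[m],95))
Rt=R.from_euler('z',-6.4,degrees=True).as_matrix(); L=(P-[472.6,-186.2,0])@Rt
for a,b in((-65,-20),(-65,10),(65,-20),(65,10)):
  k=(np.hypot(L[...,0]-a,L[...,1]-b)<5); print((a,b),np.median(z[k]).round(1))
go(475,-383.5,255,0)
```

```text
tote ((473.5168151855469, -173.36410522460938), (122.8468017578125, 192.33799743652344), 83.54789733886719)
post 404 ((473.5147705078125, -186.9035186767578), (15.75706958770752, 15.931355476379395), 84.07076263427734) 88.13431517254635
(-65, -20) 15.7
(-65, 10) 254.7
(65, -20) 15.7
(65, 10) 256.3
off [-19.6    2.48   0.06] rot [-0.2 -0.1 -6.4] j6 -38.9 pos [ 472.3 -186.   256. ] phi -6.43 t 42.2 F [-0.1 -0.4 -0.4] gw 84.9 gf 0.0
```

View pics/w10.png

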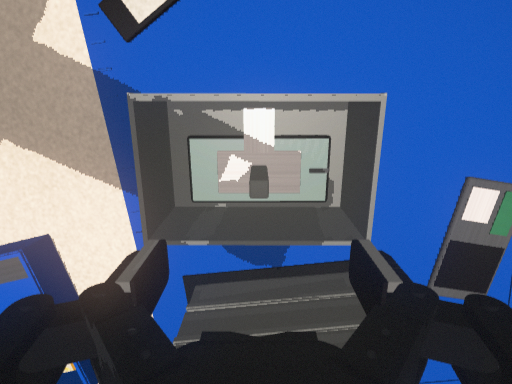

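The phone lies flat in the tote (190–330, 135–203). Now the trays go back.

Call:
step_arm(plan=[{"offset":[-5,0.6,0],"rot":[0,0,-1.6],"gripper":8.5},{"offset":[-10,1.2,0],"rot":[0,0,-3.2],"gripper":8.5},{"offset":[-14,1.8,0],"rot":[0,0,-4.8],"gripper":8.5},{"offset":[-18,2.3,0],"rot":[0,0,-6.4],"gripper":8.5},{"offset":[-19.6,2.5,0],"rot":[-0.2,-0.1,-6.4],"gripper":8.5},{"offset":[-19.6,2.5,0],"rot":[-0.2,-0.1,-6.4],"gripper":8.5},{"offset":[-19.6,2.5,0],"rot":[-0.2,-0.1,-6.4],"gripper":8.5},{"offset":[-19.6,2.5,0],"rot":[-0.2,-0.1,-6.4],"gripper":8.5}])

```text
time_s: 43.0
eef_pos: [475.7, -382.5, 256.0]
ee_rot: [0.0, 0.707, 0.707, 0.0]
force: [-0.3, 0.2, -0.6]
grip_width: 0.996
grip_force: 0.0
```

```bash
cat > tr.py <<'E'
from h import *
import sys
zr=float(sys.argv[1])
P=cloud(cam('wrist')); z=P[...,2]
s=sense(); near=np.hypot(P[...,0]-s['eef_pos'][0],P[...,1]-s['eef_pos'][1])<150
m=(near&(z>zr-7)&(z<zr+8)).astype(np.uint8); n,l,st,cc=cv2.connectedComponentsWithStats(m); k=np.isin(l,1+np.flatnonzero(st[1:,4]>60)); r=cv2.minAreaRect(P[k][:,:2].astype(np.float32)); a=r[2]-90 if r[1][0]<r[1][1] else r[2]
a=(a+90)%180-90
print('rim',r,a); go(*r[0],zr+39,a)
E
python3 tr.py 140
```

```text
rim ((475.3350524902344, -384.3451843261719), (123.90362548828125, 194.2081756591797), 89.97799682617188) -0.022003173828125
off [-0.18 -0.05  7.73] rot [0.  0.  0.1] j6 -38.9 pos [ 475.7 -382.5  256.3] phi 0.04 t 43.05 F [ 0.3 -1.  -0. ] gw 85.4 gf 0.0
```

Call:
step_arm(plan=[{"offset":[-0.1,0,4],"rot":[0,0,0],"gripper":8.5},{"offset":[-0.1,0,7.7],"rot":[0,0,0],"gripper":8.5},{"offset":[-0.1,0,7.7],"rot":[0,0,0],"gripper":8.5},{"offset":[-0.1,0,7.7],"rot":[0,0,0],"gripper":8.5},{"offset":[-0.1,0,7.7],"rot":[0,0,0],"gripper":4},{"offset":[-0.1,0,7.7],"rot":[0,0,0],"gripper":2},{"offset":[-0.1,0,7.7],"rot":[0,0,0],"gripper":1},{"offset":[-0.1,0,7.7],"rot":[0,0,0],"gripper":1},{"offset":[-0.1,0,7.7],"rot":[0,0,0],"gripper":1},{"offset":[-0.1,0,7.7],"rot":[0,0,0],"gripper":1},{"offset":[-0.1,0,7.7],"rot":[0,0,0],"gripper":1}])

```text
time_s: 44.15
eef_pos: [475.6, -384.9, 180.0]
ee_rot: [0.001, 0.707, 0.707, 0.0]
force: [-1.2, 1.3, 4.7]
grip_width: 0.133
grip_force: 57.4
```

Call:
step_arm(plan=[{"offset":[0,0,-1.5],"rot":[0,0,0],"gripper":1},{"offset":[0,0,-5],"rot":[0,0,0],"gripper":1},{"offset":[0,0,-7],"rot":[0,0,0],"gripper":1},{"offset":[0,0,-7],"rot":[0,0,0],"gripper":1},{"offset":[0,0,-7],"rot":[0,0,0],"gripper":1}])

```text
time_s: 44.65
eef_pos: [475.3, -384.4, 248.1]
ee_rot: [-0.0, 0.707, 0.707, 0.0]
force: [-0.1, 0.4, -3.1]
grip_width: 0.132
grip_force: 57.2
```

```bash
python3 -c "
from h import *
go(473.5,-173.4,250,-6.45)"
```

```text
off [21.1  -0.19 -0.17] rot [ 0.  -0.   6.4] j6 -13.7 pos [ 475.3 -384.4  248.1] phi -0.03 t 44.65 F [-0.1  0.4 -3.1] gw 11.2 gf 57.2
```

Call:
step_arm(plan=[{"offset":[4,0,0],"rot":[0,0,1.2],"gripper":1},{"offset":[8,0,0],"rot":[0,0,2.4],"gripper":1},{"offset":[12,-0.1,0],"rot":[0,0,3.6],"gripper":1},{"offset":[16,-0.1,0],"rot":[0,0,4.8],"gripper":1},{"offset":[19.5,-0.2,0],"rot":[0,0,6],"gripper":1},{"offset":[21.1,-0.2,0],"rot":[0,0,6.4],"gripper":1},{"offset":[21.1,-0.2,0],"rot":[0,0,6.4],"gripper":1},{"offset":[21.1,-0.2,0],"rot":[0,0,6.4],"gripper":1},{"offset":[21.1,-0.2,0],"rot":[0,0,6.4],"gripper":1}])

```text
time_s: 45.55
eef_pos: [473.5, -174.5, 248.6]
ee_rot: [0.0, 0.746, 0.666, -0.0]
force: [-0.8, -0.5, -3.3]
grip_width: 0.126
grip_force: 57.2
```

```bash
python3 -c "
from h import *
go(473.5,-174,177,-6.45)"
```

```text
off [ 0.05 -0.01  7.16] rot [ 0.  0. -0.] j6 -13.7 pos [ 473.5 -174.5  248.6] phi -6.47 t 45.55 F [-0.8 -0.5 -3.3] gw 10.8 gf 57.2
```

Call:
step_arm(plan=[{"offset":[0,0,3],"rot":[0,0,0],"gripper":1},{"offset":[0,0,5.5],"rot":[0,0,0],"gripper":1},{"offset":[0,0,6.6],"rot":[0,0,0],"gripper":1},{"offset":[0,0,7],"rot":[0,0,0],"gripper":1},{"offset":[0,0,7.2],"rot":[0,0,0],"gripper":1},{"offset":[0,0,7.3],"rot":[0,0,0],"gripper":1},{"offset":[0,0,7.3],"rot":[0,0,0],"gripper":1}])

```text
time_s: 46.25
eef_pos: [474.0, -174.0, 177.2]
ee_rot: [0.002, 0.746, 0.666, 0.0]
force: [0.2, -0.1, -2.8]
grip_width: 0.129
grip_force: 57.3
```

```bash
python3 -c "
from h import *
go(473.5,-174,177,-6.45)"
```

```text
off [-0.   -0.05  0.02] rot [0.2 0.1 0. ] j6 -13.7 pos [ 474.  -174.   177.2] phi -6.43 t 46.25 F [ 0.2 -0.1 -2.8] gw 11.0 gf 57.3
```

Call:
step_arm(plan=[{"offset":[0,0,0],"rot":[0,0,0],"gripper":4},{"offset":[0,0,0],"rot":[0,0,0],"gripper":6},{"offset":[0,0,0],"rot":[0,0,0],"gripper":8.5},{"offset":[0,0,0],"rot":[0,0,0],"gripper":8.5},{"offset":[0,0,-4],"rot":[0,0,0],"gripper":8.5},{"offset":[0,0,-8],"rot":[0,0,0],"gripper":8.5},{"offset":[0,0,-8],"rot":[0,0,0],"gripper":8.5},{"offset":[0,0,-8],"rot":[0,0,0],"gripper":8.5}])

```text
time_s: 47.05
eef_pos: [473.7, -173.7, 256.8]
ee_rot: [0.001, 0.746, 0.666, 0.0]
force: [0.2, -0.0, -0.2]
grip_width: 0.993
grip_force: 0.0
```

```bash
python3 tr.py 137; python3 -c "
from h import *
go(475,-383.5,255,0)"
```

```text
rim ((475.2106018066406, -173.6856689453125), (123.86085510253906, 194.6720733642578), 83.55657196044922) -6.443428039550781
off [0.01 0.18 7.98] rot [0. 0. 0.] j6 -13.6 pos [ 473.4 -173.5  255.8] phi -6.43 t 47.1 F [ 0.6 -0.3  0. ] gw 85.0 gf 0.0
off [-20.85   2.51   0.09] rot [ 0.   0.  -6.4] j6 -38.9 pos [ 473.4 -173.5  255.8] phi -6.43 t 47.1 F [ 0.6 -0.3  0. ] gw 85.0 gf 0.0
```

Call:
step_arm(plan=[{"offset":[-5,0.6,0],"rot":[0,0,-1.6],"gripper":8.5},{"offset":[-10,1.2,0],"rot":[0,0,-3.2],"gripper":8.5},{"offset":[-15,1.8,0],"rot":[0,0,-4.8],"gripper":8.5},{"offset":[-19.5,2.3,0],"rot":[0,0,-6.4],"gripper":8.5},{"offset":[-20.9,2.5,0],"rot":[0,0,-6.4],"gripper":8.5},{"offset":[-20.9,2.5,2],"rot":[0,0,-6.4],"gripper":8.5},{"offset":[-20.9,2.5,3.5],"rot":[0,0,-6.4],"gripper":8.5},{"offset":[-20.9,2.5,3.5],"rot":[0,0,-6.4],"gripper":8.5},{"offset":[-20.9,2.5,3.5],"rot":[0,0,-6.4],"gripper":8.5}])

```text
time_s: 48.0
eef_pos: [475.1, -384.1, 221.0]
ee_rot: [0.0, 0.707, 0.707, 0.0]
force: [0.1, 0.3, 0.4]
grip_width: 0.995
grip_force: 0.0
```

```bash
python3 tr.py 95
```

```text
rim ((474.44256591796875, -382.50714111328125), (122.01480102539062, 194.516845703125), 89.94300842285156) -0.0569915771484375
off [ 0.18 -0.09  8.77] rot [0.1 0.1 0. ] j6 -38.8 pos [ 475.2 -384.2  221.8] phi -0.02 t 48.05 F [-0.1 -0.2  1. ] gw 85.0 gf 0.0
```

Call:
step_arm(plan=[{"offset":[0.15,-0.05,4],"rot":[0,0,0],"gripper":8.5},{"offset":[0.15,-0.05,8.7],"rot":[0,0,0],"gripper":8.5},{"offset":[0.15,-0.05,8.7],"rot":[0,0,0],"gripper":8.5},{"offset":[0.15,-0.05,8.7],"rot":[0,0,0],"gripper":8.5},{"offset":[0.15,-0.05,8.7],"rot":[0,0,0],"gripper":4},{"offset":[0.15,-0.05,8.7],"rot":[0,0,0],"gripper":2},{"offset":[0.15,-0.05,8.7],"rot":[0,0,0],"gripper":1},{"offset":[0.15,-0.05,8.7],"rot":[0,0,0],"gripper":1},{"offset":[0.15,-0.05,8.7],"rot":[0,0,0],"gripper":1},{"offset":[0.15,-0.05,8.7],"rot":[0,0,0],"gripper":1},{"offset":[0.15,-0.05,8.7],"rot":[0,0,0],"gripper":1}])

```text
time_s: 49.15
eef_pos: [474.8, -382.9, 135.1]
ee_rot: [0.001, 0.707, 0.707, 0.0]
force: [-0.8, 1.1, 5.9]
grip_width: 0.134
grip_force: 57.5
```

Call:
step_arm(plan=[{"offset":[0,0,-1.5],"rot":[0,0,0],"gripper":1},{"offset":[0,0,-5],"rot":[0,0,0],"gripper":1},{"offset":[0,0,-9],"rot":[0,0,0],"gripper":1},{"offset":[0,0,-13],"rot":[0,0,0],"gripper":1},{"offset":[0,0,-13.5],"rot":[0,0,0],"gripper":1},{"offset":[0,0,-13.5],"rot":[0,0,0],"gripper":1},{"offset":[0,0,-13.5],"rot":[0,0,0],"gripper":1}])

```text
time_s: 49.85
eef_pos: [474.2, -382.3, 268.0]
ee_rot: [-0.001, 0.707, 0.707, 0.0]
force: [-0.2, 0.2, -3.5]
grip_width: 0.132
grip_force: 57.1
```

```bash
python3 -c "
from h import *
go(473.8,-174,268,-6.45)
c=cam('top'); P=cloud(c); m=(P[...,0]>330)&(P[...,0]<600)&(P[...,1]>-270)&(P[...,1]<-80)&(P[...,2]>130)&(P[...,2]<147); print('tray1',m.sum(),cv2.minAreaRect(P[m][:,:2].astype(np.float32)))"
```

```text
off [20.83 -0.05  0.03] rot [-0.  -0.1  6.4] j6 -13.7 pos [ 474.2 -382.3  268. ] phi -0.03 t 49.85 F [-0.2  0.2 -3.5] gw 11.3 gf 57.1
tray1 435 ((473.8716125488281, -172.1925811767578), (122.89657592773438, 193.6433563232422), 83.52640533447266)
```

Call:
step_arm(plan=[{"offset":[4,0,0],"rot":[0,0,1.2],"gripper":1},{"offset":[8,0,0],"rot":[0,0,2.4],"gripper":1},{"offset":[12,0,0],"rot":[0,0,3.6],"gripper":1},{"offset":[16,0,0],"rot":[0,0,4.8],"gripper":1},{"offset":[19.5,0,0],"rot":[0,0,6],"gripper":1},{"offset":[20.9,0,0],"rot":[0,0,6.4],"gripper":1},{"offset":[20.9,0,0],"rot":[0,0,6.4],"gripper":1},{"offset":[20.9,0,0],"rot":[0,0,6.4],"gripper":1},{"offset":[20.9,0,0],"rot":[0,0,6.4],"gripper":1},{"offset":[20.9,0,0],"rot":[0,0,6.4],"gripper":1}])

```text
time_s: 50.9
eef_pos: [474.6, -174.4, 269.0]
ee_rot: [0.0, 0.746, 0.666, 0.0]
force: [0.1, -0.2, -3.4]
grip_width: 0.13
grip_force: 57.1
```

```bash
python3 -c "
from h import *
go(474,-173.7,222,-6.45)"
```

```text
off [ 0.07 -0.07  4.7 ] rot [ 0.  0. -0.] j6 -13.7 pos [ 474.6 -174.4  269. ] phi -6.49 t 50.9 F [ 0.1 -0.2 -3.4] gw 11.1 gf 57.1
```

Call:
step_arm(plan=[{"offset":[0,-0.05,2],"rot":[0,0,0],"gripper":1},{"offset":[0,-0.05,3.6],"rot":[0,0,0],"gripper":1},{"offset":[0,-0.05,4.4],"rot":[0,0,0],"gripper":1},{"offset":[0,-0.05,4.7],"rot":[0,0,0],"gripper":1},{"offset":[0,-0.05,4.8],"rot":[0,0,0],"gripper":1},{"offset":[0,-0.05,4.8],"rot":[0,0,0],"gripper":1}])

```text
time_s: 51.5
eef_pos: [474.3, -173.9, 222.1]
ee_rot: [0.001, 0.746, 0.666, 0.0]
force: [-3.1, -0.1, 1.5]
grip_width: 0.128
grip_force: 57.7
```

```bash
python3 -c "
from h import *
go(474,-173.7,222,-6.45)"
```

```text
off [ 0.02 -0.04  0.01] rot [0.1 0.1 0. ] j6 -13.7 pos [ 474.3 -173.9  222.1] phi -6.44 t 51.5 F [-3.1 -0.1  1.5] gw 10.9 gf 57.7
```

Call:
step_arm(plan=[{"offset":[0,0,0],"rot":[0,0,0],"gripper":4},{"offset":[0,0,0],"rot":[0,0,0],"gripper":6},{"offset":[0,0,0],"rot":[0,0,0],"gripper":8.5},{"offset":[0,0,0],"rot":[0,0,0],"gripper":8.5},{"offset":[0,0,-4],"rot":[0,0,0],"gripper":8.5},{"offset":[0,0,-8],"rot":[0,0,0],"gripper":8.5},{"offset":[0,0,-8],"rot":[0,0,0],"gripper":8.5},{"offset":[0,0,-8],"rot":[0,0,0],"gripper":8.5}])

```text
time_s: 52.3
eef_pos: [474.2, -173.6, 301.7]
ee_rot: [0.001, 0.746, 0.666, 0.0]
force: [-0.3, -0.8, -0.3]
grip_width: 0.994
grip_force: 0.0
```

```bash
python3 tr.py 182; python3 -c "
from h import *
go(474,-380.5,255,0)"
```

```text
rim ((475.4239196777344, -173.78427124023438), (122.04889678955078, 194.26968383789062), 83.52611541748047) -6.473884582519531
off [-0.01  0.15  7.97] rot [0. 0. 0.] j6 -13.6 pos [ 473.9 -173.5  300.7] phi -6.43 t 52.35 F [ 0.1 -0.3  0.1] gw 85.2 gf 0.0
off [-20.57   2.32   4.58] rot [ 0.   0.  -6.4] j6 -38.8 pos [ 473.9 -173.5  300.7] phi -6.43 t 52.35 F [ 0.1 -0.3  0.1] gw 85.2 gf 0.0
```

Call:
step_arm(plan=[{"offset":[-5,0.6,0],"rot":[0,0,-1.6],"gripper":8.5},{"offset":[-10,1.2,0],"rot":[0,0,-3.2],"gripper":8.5},{"offset":[-15,1.8,0],"rot":[0,0,-4.8],"gripper":8.5},{"offset":[-19.5,2.2,0],"rot":[0,0,-6.4],"gripper":8.5},{"offset":[-20.6,2.3,4],"rot":[0,0,-6.4],"gripper":8.5},{"offset":[-20.6,2.3,8],"rot":[0,0,-6.4],"gripper":8.5},{"offset":[-20.6,2.3,12],"rot":[0,0,-6.4],"gripper":8.5},{"offset":[-20.6,2.3,12.5],"rot":[0,0,-6.4],"gripper":8.5},{"offset":[-20.6,2.3,12.5],"rot":[0,0,-6.4],"gripper":8.5},{"offset":[-20.6,2.3,12.5],"rot":[0,0,-6.4],"gripper":8.5}])

```text
time_s: 53.35
eef_pos: [474.6, -381.4, 178.5]
ee_rot: [0.002, 0.707, 0.707, 0.0]
force: [0.8, -0.9, 0.5]
grip_width: 0.996
grip_force: 0.0
```

```bash
python3 tr.py 50
```

```text
rim ((476.37310791015625, -381.5985107421875), (123.92951965332031, 194.0784912109375), 89.29639434814453) -0.7036056518554688
off [0.02 0.14 8.97] rot [0.2 0.2 0.7] j6 -38.0 pos [ 474.7 -381.4  178.7] phi -0.02 t 53.4 F [ 0.1 -0.5 -0.4] gw 85.1 gf 0.0
```

Call:
step_arm(plan=[{"offset":[0,0.15,4],"rot":[0.1,0.1,0.5],"gripper":8.5},{"offset":[0,0.15,8.9],"rot":[0.1,0.1,0.5],"gripper":8.5},{"offset":[0,0.15,8.9],"rot":[0.1,0.1,0.5],"gripper":8.5},{"offset":[0,0.15,8.9],"rot":[0.1,0.1,0.5],"gripper":8.5},{"offset":[0,0.15,8.9],"rot":[0.1,0.1,0.5],"gripper":4},{"offset":[0,0.15,8.9],"rot":[0.1,0.1,0.5],"gripper":2},{"offset":[0,0.15,8.9],"rot":[0.1,0.1,0.5],"gripper":1},{"offset":[0,0.15,8.9],"rot":[0.1,0.1,0.5],"gripper":1},{"offset":[0,0.15,8.9],"rot":[0.1,0.1,0.5],"gripper":1},{"offset":[0,0.15,8.9],"rot":[0.1,0.1,0.5],"gripper":1},{"offset":[0,0.15,8.9],"rot":[0.1,0.1,0.5],"gripper":1}])

```text
time_s: 54.5
eef_pos: [475.8, -381.2, 88.1]
ee_rot: [-0.0, 0.71, 0.704, 0.0]
force: [-0.7, 0.3, 5.6]
grip_width: 0.131
grip_force: 59.2
```

```bash
python3 loc.py
```

```text
tester-frame TCP [-251.4 -402.    88.1] F tester [-0.6  0.4  5.6] t 54.5 gw 11.2 59.21786606311798
```

Call:
step_arm(plan=[{"offset":[0,0,-1.5],"rot":[0,0,0],"gripper":1},{"offset":[0,0,-5],"rot":[0,0,0],"gripper":1},{"offset":[0,0,-10],"rot":[0,0,0],"gripper":1},{"offset":[0,0,-14],"rot":[0,0,0],"gripper":1},{"offset":[0,0,-18],"rot":[0,0,0],"gripper":1},{"offset":[0,0,-21],"rot":[0,0,0],"gripper":1},{"offset":[0,0,-21.5],"rot":[0,0,0],"gripper":1},{"offset":[0,0,-21.5],"rot":[0,0,0],"gripper":1},{"offset":[0,0,-21.5],"rot":[0,0,0],"gripper":1}])

```text
time_s: 55.4
eef_pos: [475.4, -380.9, 300.5]
ee_rot: [-0.002, 0.71, 0.704, 0.0]
force: [-0.1, -0.5, -3.8]
grip_width: 0.135
grip_force: 58.9
```

```bash
python3 -c "
from h import *
go(474.2,-173.8,306,-6.45)
c=cam('top'); P=cloud(c); m=(P[...,0]>330)&(P[...,0]<600)&(P[...,1]>-270)&(P[...,1]<-80)&(P[...,2]>174)&(P[...,2]<192); print('tray2',m.sum(),cv2.minAreaRect(P[m][:,:2].astype(np.float32)))"
```

```text
off [20.71 -0.32 -0.48] rot [-0.2 -0.2  5.9] j6 -13.7 pos [ 475.4 -380.9  300.5] phi -0.53 t 55.4 F [-0.1 -0.5 -3.8] gw 11.5 gf 58.9
tray2 476 ((473.91961669921875, -173.14706420898438), (123.122314453125, 193.35507202148438), 83.54133605957031)
```

Call:
step_arm(plan=[{"offset":[4,0,-0.4],"rot":[0,0,1.2],"gripper":1},{"offset":[8,-0.1,-0.4],"rot":[0,0,2.4],"gripper":1},{"offset":[12,-0.2,-0.4],"rot":[0,0,3.6],"gripper":1},{"offset":[16,-0.3,-0.4],"rot":[0,0,4.8],"gripper":1},{"offset":[19.5,-0.3,-0.4],"rot":[0,0,5.8],"gripper":1},{"offset":[20.8,-0.3,-0.4],"rot":[0,0,5.9],"gripper":1},{"offset":[20.8,-0.3,-0.4],"rot":[0,0,5.9],"gripper":1},{"offset":[20.8,-0.3,-0.4],"rot":[0,0,5.9],"gripper":1},{"offset":[20.8,-0.3,-0.4],"rot":[0,0,5.9],"gripper":1},{"offset":[20.8,-0.3,-0.4],"rot":[0,0,5.9],"gripper":1}])

```text
time_s: 56.45
eef_pos: [474.6, -174.2, 306.4]
ee_rot: [-0.001, 0.746, 0.666, -0.0]
force: [0.3, 0.4, -2.8]
grip_width: 0.132
grip_force: 59.0
```

```bash
python3 -c "
from h import *
go(474.2,-173.7,265,-6.45)"
```

```text
off [ 0.04 -0.04  4.14] rot [-0.1 -0.1 -0.1] j6 -13.7 pos [ 474.6 -174.2  306.4] phi -6.5 t 56.45 F [ 0.3  0.4 -2.8] gw 11.3 gf 59.0
```

Call:
step_arm(plan=[{"offset":[0,0,2],"rot":[0,0,0],"gripper":1},{"offset":[0,0,3.2],"rot":[0,0,0],"gripper":1},{"offset":[0,0,3.8],"rot":[0,0,0],"gripper":1},{"offset":[0,0,4.1],"rot":[0,0,0],"gripper":1},{"offset":[0,0,4.25],"rot":[0,0,0],"gripper":1},{"offset":[0,0,4.25],"rot":[0,0,0],"gripper":1}])

```text
time_s: 57.05
eef_pos: [474.8, -173.4, 265.0]
ee_rot: [0.0, 0.746, 0.666, 0.0]
force: [-2.0, -0.2, 1.2]
grip_width: 0.131
grip_force: 59.7
```

```bash
python3 -c "
from h import *
go(474.2,-173.7,265,-6.45)"
```

```text
off [-0.04 -0.05  0.  ] rot [ 0. -0.  0.] j6 -13.7 pos [ 474.8 -173.4  265. ] phi -6.43 t 57.05 F [-2.  -0.2  1.2] gw 11.2 gf 59.7
```

Call:
step_arm(plan=[{"offset":[0,0,0],"rot":[0,0,0],"gripper":4},{"offset":[0,0,0],"rot":[0,0,0],"gripper":6},{"offset":[0,0,0],"rot":[0,0,0],"gripper":8.5},{"offset":[0,0,0],"rot":[0,0,0],"gripper":8.5},{"offset":[0,0,-4],"rot":[0,0,0],"gripper":8.5},{"offset":[0,0,-8],"rot":[0,0,0],"gripper":8.5},{"offset":[0,0,-8],"rot":[0,0,0],"gripper":8.5},{"offset":[0,0,-8],"rot":[0,0,0],"gripper":8.5}])

```text
time_s: 57.85
eef_pos: [474.8, -173.3, 344.5]
ee_rot: [0.0, 0.746, 0.666, 0.0]
force: [-0.2, -0.5, -0.8]
grip_width: 0.992
grip_force: 0.0
```

```bash
python3 tr.py 227
python3 - <<'E'
from h import *
c=cam('scene'); P=cloud(c)
# stack faces seen by scene camera (+x side): x of the end face per tier, y of both sides
m0=(P[...,1]>-270)&(P[...,1]<-80)&(P[...,0]>500)&(P[...,0]<620)
for a,b in((20,80),(98,132),(143,177),(188,222)):
    m=m0&(P[...,2]>a)&(P[...,2]<b); x=P[m]; 
    print((a,b),m.sum(),'x med',np.median(x[:,0]).round(1),'y',np.percentile(x[:,1],[2,98]).round(1),'slope',np.degrees(np.arctan(np.polyfit(x[:,1],x[:,0],1)[0])).round(1))
E
```

```text
rim ((475.9108581542969, -173.25213623046875), (122.17947387695312, 194.58506774902344), 83.54361724853516) -6.456382751464844
off [-0.01  0.15  7.75] rot [-0.1 -0.1  0. ] j6 -13.5 pos [ 474.6 -173.1  343.5] phi -6.43 t 57.9 F [ 0.8 -0.6 -0.2] gw 85.2 gf 0.0
(20, 80) 573 x med 568.0 y [-238.  -114.5] slope -2.5
(98, 132) 343 x med 569.6 y [-236.9 -114.1] slope -2.8
(143, 177) 381 x med 569.6 y [-238.9 -115.2] slope -2.6
(188, 222) 601 x med 566.7 y [-236.2 -115.9] slope 4.7
```

Call:
step_arm(plan=[{"offset":[0,0,-3],"rot":[0,0,0],"gripper":8.5},{"offset":[-4,-2,-5],"rot":[0,0,0],"gripper":8.5},{"offset":[-8,-4,-5],"rot":[0,0,0],"gripper":8.5},{"offset":[-13,-7,-5],"rot":[0,0,0],"gripper":8.5},{"offset":[-18,-10,-5],"rot":[0,0,0],"gripper":8.5},{"offset":[-23,-12,-5],"rot":[0,0,0],"gripper":8.5},{"offset":[-25,-13,-5],"rot":[0,0,0],"gripper":8.5},{"offset":[-25,-13,-5],"rot":[0,0,0],"gripper":8.5},{"offset":[-25,-13,-5],"rot":[0,0,0],"gripper":8.5},{"offset":[-25,-13,-5],"rot":[0,0,0],"gripper":8.5}])

```text
time_s: 58.95
eef_pos: [318.0, -406.5, 393.6]
ee_rot: [-0.001, 0.745, 0.667, 0.0]
force: [0.8, -0.1, 0.8]
grip_width: 0.996
grip_force: 0.0
```

Run:
```python
from h import *
P=cloud(cam('top')); m0=(P[...,0]>330)&(P[...,0]<600)&(P[...,1]>-280)&(P[...,1]<-70)
m=m0&(P[...,2]>219)&(P[...,2]<237); print('top tray',m.sum(),cv2.minAreaRect(P[m][:,:2].astype(np.float32)))
m=m0&(P[...,2]>10)&(P[...,2]<237); print('stack footprint',cv2.minAreaRect(P[m][:,:2].astype(np.float32)))
Rt=R.from_euler('z',10.6,degrees=True).as_matrix(); L=(P-[648.9,60.2,0])@Rt; z=P[...,2]
k=(z>88)&(abs(L[...,0]+166)<30)&(abs(L[...,1])<40); print('paddle x',L[k][:,0].min(),L[k][:,0].max())
k=(z>40)&(z<70)&(L[...,1]>140)&(L[...,1]<215)&(abs(L[...,0]+4)<10); print('knob far',L[k][:,1].max())
s=sense(); print(s['time_s'],s['eef_pos'],s['force'])
```

```text
top tray 529 ((474.2092590332031, -172.54977416992188), (123.07190704345703, 193.31167602539062), 83.53324890136719)
stack footprint ((466.68048095703125, -175.03262329101562), (261.8497619628906, 206.6695098876953), 1.4873191118240356)
paddle x -174.18531269771128 -162.11863571931812
knob far 196.81022853338416
59.0 [ 318.20463668 -406.29254937  393.8566968 ] [ 0.02759869  0.43486201 -0.04451881]
```

```bash
python3 -c "
from rig import *
print(finish_job())"
```

```text
the job is handed in; nothing more can be done
None
```

The job is handed in at about 59 s, with every step done: the gauge was held at about 29 mm draw for 2.8 s, the phone lies flat in the tote with all three trays stacked on it to within about 2 mm, and the tester is open.

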